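Clip the butter board to the shelf's snap hook

ROBOT

A 6-joint arm with a two-finger parallel gripper is mounted at the origin on the work surface. World frame = base frame: x ahead of the robot, y to its left, z up, the work surface at z = 0. Lengths are in mm, angles in rad, forces in N, time in s.
With the tool pointing down it reaches from about 275 to 1000 mm from the base axis. Payload 8.4 kg.
Tool frame: the origin (TCP) lies at the very end of the fingers, on their centre line; the grasp point (between the pads) lies 19 mm behind it; x points along the fingers, y is the direction in which the jaws open and shut, and the axes are right-handed (so a half turn about x gives the same grasp; the last joint's range is limited). The gripper opens to 85 mm and grips with 20 to 120 N. Pads are 22 mm wide; open, the fingers measure 114 mm over their backs; the gripper's body (76 mm by 85 mm) begins 54 mm behind the grasp point. The pads swing forward as they close: fully open they stand 13 mm farther back than shut.
Start: joints at [1.131, 0.353, 1.633, -0, 1.155, -0.002], TCP at [264.966, 566.057, 231.281] pointing down, gripper open.
Joint ranges: [-2.63, 2.63], [-0.92, 2.1], [0.06, 2.66], [-1.3, 4.44], [0, 2.69], [-3.02, 3.02]. Speed limits (rad/s): [2.22, 2.22, 2.79, 3.14, 3.14, 3.14].

INTERFACE

Orientations are given as [roll, pitch, yaw] about the fixed x, y, z axes, in that order (R = Rz(yaw) Ry(pitch) Rx(roll)).
In Python, from rig import r, grab_frame, camera_params, sign_off gives the robot as it stands.
- The arm moves only by the tool drive_tool, never from a script. Its argument "rows" is one flat list of numbers, 7 for each row, row after row: the shift along the tool's x, y, z in mm, then the turn, a rotation vector about the tool's x, y, z in degrees, then the opening in per cent of the stroke, from 0 (shut) to 100 (fully open). In form: [x, y, z, rx, ry, rz, fingers, x, y, z, rx, ry, rz, fingers, ...]. A call has 1 to 10 rows; each row is the pose to reach, as a shift and turn from the pose measured when the call began, along the tool's axes at that moment; what a row does not reach only later rows make up. A row lasts 1/8 s, in which the tool goes at most 62.5 mm and 10.7 degrees, less where a joint would pass 70% of its speed; a pose out of reach is approached as far as the arm can. A call with a gripper value outside its range is refused whole. The fingers move at their own pace and stop on an object; "newtons" is the grip in N (left out, the last holds). Time passes only in rows, so rows that repeat a pose let the fingers close. It gives the time, the measured TCP pose, the force and the opening at its end, in the units of the state.
- r.sense(): the state, without advancing time (a new reading comes with each control period).
- grab_frame(name): name is "side" or "top" or "wrist"; returns the picture (420x560x3 uint8, red, green, blue); there is no depth.
- camera_params(name): a dict with "vertical_fov" (degrees; the focal length in pixels is half the picture's height over the tangent of half this angle, whatever the lens; pixels are square), "cx", "cy" (the principal point, pixels), "pose" (4x4, takes a point from camera to world coordinates); the wrist camera has in their place "tool_from_camera" (4x4, takes a point from camera to tool coordinates, whose origin is the TCP and whose axes are the tool frame's). Camera axes: x right, y down, z forward; pixel columns grow to the right and rows downward; lengths in mm; the calibration is good to about 2 mm. A picture is of the moment at which its call begins: read the wrist's pose just before it. camera_params takes no time and is no camera call.
- sign_off(): hands the job in, once; it reports no verdict.
The state is a dict: "clock": time; "qpos": joint angles; "qvel": joint speeds; "joint_efforts": joint torques, N m; "eef_pos": TCP position; "tcp_rot": TCP orientation; "contact_force": force on the tool from outside, world axes, zero at the start; "wrist_torque": the same for the moment, N m; "opening": opening from 0.0 (shut) to 1.0 (fully open).
Only numpy, scipy, OpenCV 4.12 (cv2) and the standard library are available. Lean on these libraries where they do the work, as an engineer would, in place of code of your own. Each camera call takes 0.05 s, during which the arm holds its last target.

TASK

Stand the small steel measuring cup, which is in the way, upright in the shallow wooden tray. Then slide the butter board along the shelf, without lifting it, and push its steel eye straight against the snap hook's sprung gate until the eye is inside and the gate has snapped shut behind it. Keep the gripper off the butter dish, which must stay on its board, and off the hook, do not disturb the other things on the shelf, and let go of everything.

Things in the scene. Friction and masses are not known exactly. Their poses are not given: they have to be found in the camera images.
- hook: Fixed steel snap hook, a carabiner on edge, 72 mm long, 58 high, 7 mm bar; behind it a post (34 wide, 66 high) from x = 70 mm and a flange to 128. Origin: on the shelf under the closed gate. +x points level INTO the hook, the way the eye is pushed; z up. Its bottom bar lies on the shelf from x = -9 mm, top 7 mm high: the eye passes over it. Inside free from x = 3 to 60 mm.
- gate (a joint): Gate: 6 mm round steel finger hanging across the opening from a pivot 51 mm up, tip 6.5 mm above the shelf. 0 = shut; grows to 1.15 rad as the tip swings inwards (hook +x) and up; opens inwards only. Spring: about 1 N at the tip at first, 3 N at 0.65 rad, where the eye's front bar, about 30 mm inside, gets past under the tip and the gate snaps back down through the eye.
- board: Pale wooden block 130 mm long (x), 100 wide (y), 24 high, about 0.42 kg, flat on the shelf, too wide to grasp: pushed by its edges. Origin: centre of underside; +x towards the end with the steel eye: a flat level loop of 6 mm bar, 12 mm above the shelf, sticking out 56 mm on the centre line, inside 26 mm wide, 48 long.
- eye (a point): Centre of the front cross-bar of the board's eye, 118 mm ahead (+x) of the board's origin and 12 mm above the shelf. Same axes as the board.
- dish: Glass butter dish with closed lid, loose on the board, 104 mm (x) by 72 (y), 60 high with its knob, about 0.38 kg; its centre starts 6 mm ahead of the board's. Origin: centre of underside, 24 mm above the shelf. It leaves margins of about 19 mm at the board's rear edge and 14 mm at the long sides.
- cup_mid (a point): Centre of the small steel measuring cup at half height (20 mm above its underside): round, 46 mm across the rim, 40 mm high, 60 g, with a straight flat handle. Its -x axis points along the handle, z up. It stands upright in front of the hook, in the board's way.
- cup_handle (a point): Middle of the cup's handle, 49 mm from the cup's axis along the cup's -x, 36 mm above the cup's underside. The handle is a level steel strip 56 mm long, 12 mm wide, 5 mm thick, free underneath. Same axes as the cup.
- tray: Shallow open wooden tray fixed to the shelf, 130 mm long (x), 70 mm wide (y), walls 15 mm high and 4 mm thick, floor 4 mm thick. Origin: centre of its underside; long axis x. It stands on one side of the way to the hook or on the other.
- nest: Three larger steel measuring cups nested in one another, one piece, 84 mm across, 54 mm high, handles pointing along its -x to 100 mm from the centre. Origin: centre of the underside. A bystander, on the side of the way where the tray is not.
- honey_pot: Round white honey pot, 76 mm across, 66 mm high, with a wooden honey dipper standing in it to 155 mm. Origin: centre of the underside. Bystander beside the hook.
- salt_jar: Glass jar with wooden lid, 56 mm across, about 75 mm high. Origin: centre of the underside. Bystander beside the hook.
- mill: Dark wooden pepper mill, 48 mm across, 110 mm high. Origin: centre of the underside. Bystander beside the way.
- egg_cup: White egg cup with an egg, 48 mm across, 72 mm high. Origin: centre of the underside. Bystander beside the way.
Not all that is in view belongs to the job. Of the things like the tray, leave any that is yellow; of the rest the larger one is meant.

How it is judged (in metres and radians):
On the way, in this order (a step that is already met when the one before it is completed fails the run):
1. the small cup stands upright in the tray (x of cup_mid in the frame of tray between -0.055 and 0.055 m and y of cup_mid in the frame of tray between -0.028 and 0.028 m and height (world z) of cup_mid below 0.032 m and angle between cup_mid's own z axis and vertical below 0.2 rad), for 0.2 s.
2. the eye pushes the gate open (value of joint gate above 0.4 rad and contact force between board and hook above 0.2 N), for 0.02 s.
At the end, for the whole second after the job is handed in: The eye's front bar is 4 to 62 mm inside the gate, within 16 mm of the hook's middle and below 22 mm; the gate is shut (under 0.1 rad); board at rest; small cup upright (0.2 rad) in the tray; butter dish upright on the board, within about 25 mm of its middle (all of step 1 and x of eye in the frame of hook between 0.004 and 0.062 m and y of eye in the frame of hook between -0.016 and 0.016 m and height (world z) of eye below 0.022 m and value of joint gate below 0.1 rad and linear speed of board below 0.02 m/s and x of dish in the frame of board between -0.025 and 0.03 m and y of dish in the frame of board between -0.025 and 0.025 m and angle between dish's own z axis and vertical below 0.15 rad); the robot touches nothing.
It fails at once if the board is lifted off the shelf (height (world z) of board above 0.015 m or angle between board's own z axis and vertical above 0.2 rad).
It fails at once if the gripper pushes on the butter dish (contact force between the fingers and dish above 1.5 N).
It fails at once if the gripper pushes on the hook or its gate (contact force between the fingers and hook above 1.5 N).
It fails at once if a bystander is shifted by more than 20 mm or tipped (distance of any of nest, honey_pot, salt_jar, mill, egg_cup from where it was at the start of the episode above 0.02 m or angle between any of nest, honey_pot, salt_jar, mill, egg_cup's own z axis and vertical above 0.3 rad).
It also fails if it takes over 72 s, if anything falls off the work surface, if the arm or the gripper's body presses on something with over 40 N, if the wrist force passes 120 N, or if a joint passes its speed limit or range.

## Working session

There is one attempt and no reset: what is moved stays moved. The work goes in short steps, Python scripts to look and compute and a tool call to move; the robot and the scene stay as the last step left them, time stands still between calls to the robot, and variables do not carry over. Pictures are saved under pics/ and viewed, and the job is handed in when it is done.

Besides the shell and the picture viewer there is one more tool, called after "Emit:" as name(argument=value, ...) on one line, values as JSON. drive_tool: Moves the arm, as the interface text tells. Its arguments: {"type":"object","properties":{"rows":{"type":"array","items":{"type":"number"}},"newtons":{"type":"number"}},"required":["rows"]}

```bash
mkdir -p pics; ls
python3 - <<'E'
from rig import r, grab_frame, camera_params
import cv2, numpy as np
np.set_printoptions(precision=4,suppress=True)
print(r.sense())
for n in ("side","top","wrist"):
    p=camera_params(n); print(n,p)
    cv2.imwrite(f"pics/{n}0.png",cv2.resize(grab_frame(n)[:,:,::-1],(800,600),interpolation=cv2.INTER_CUBIC))
print(r.sense()['clock'])
E
```

```text
pics
{'clock': 0.0, 'qpos': array([ 1.1306,  0.3537,  1.6341,  0.    ,  1.1552, -0.0024]), 'qvel': array([ 0.0004,  0.0003, -0.0006, -0.0006,  0.0008,  0.0002]), 'joint_efforts': array([  0.0017, -60.5261, -34.208 ,   0.0002,   0.0091,  -0.    ]), 'eef_pos': array([264.7711, 565.6188, 230.5474]), 'tcp_rot': array([-1.5742,  1.5694, -2.012 ]), 'contact_force': array([0.1202, 0.7454, 1.0441]), 'wrist_torque': array([ 0.0092, -0.0216,  0.0145]), 'opening': 0.9989707973347074}
side {'vertical_fov': 53.192908142975035, 'cx': 277.46288724327223, 'cy': 209.64690864371656, 'pose': array([[ -0.9681,  -0.1633,   0.1903, 444.8795],
       [ -0.2507,   0.6307,  -0.7344, 666.587 ],
       [ -0.0001,  -0.7587,  -0.6515, 670.5609],
       [  0.    ,   0.    ,   0.    ,   1.    ]])}
top {'vertical_fov': 56.9554995577565, 'cx': 280.523640855545, 'cy': 206.70040692615393, 'pose': array([[ -0.015 ,  -0.9932,   0.1157, 485.8737],
       [ -0.9996,   0.0177,   0.0222,   9.2788],
       [ -0.0241,  -0.1153,  -0.993 , 896.3751],
       [  0.    ,   0.    ,   0.    ,   1.    ]])}
wrist {'vertical_fov': 67.40326225221806, 'cx': 278.2630057817118, 'cy': 212.47120474864766, 'tool_from_camera': array([[   0.0005,   -0.2765,    0.961 , -141.32  ],
       [   1.    ,    0.0004,   -0.0004,   -0.9122],
       [  -0.0002,    0.961 ,    0.2765,  -70.132 ],
       [   0.    ,    0.    ,    0.    ,    1.    ]])}
0.15
```

View pics/side0.png

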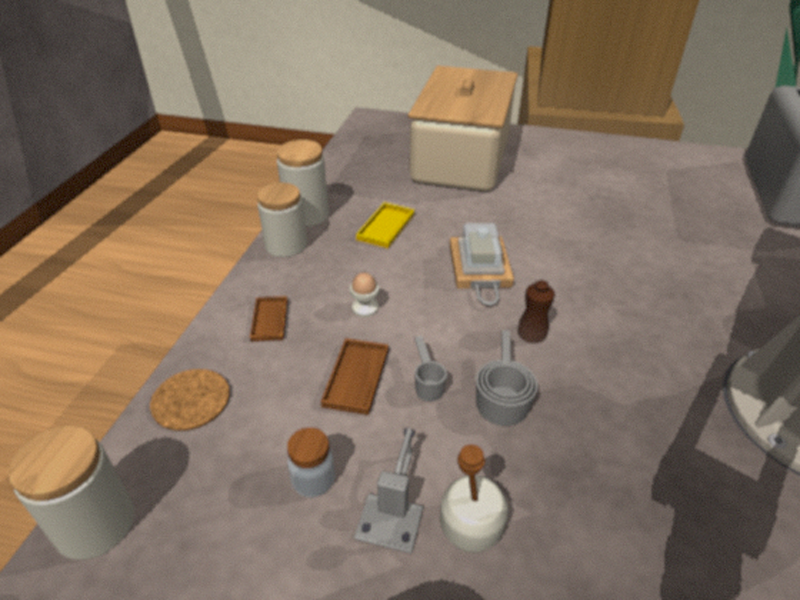

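View pics/top0.png

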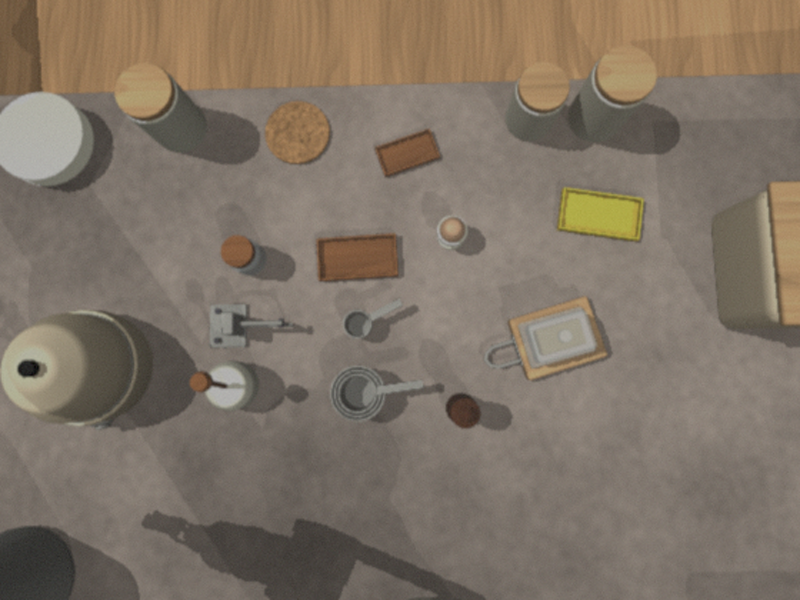

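View pics/wrist0.png

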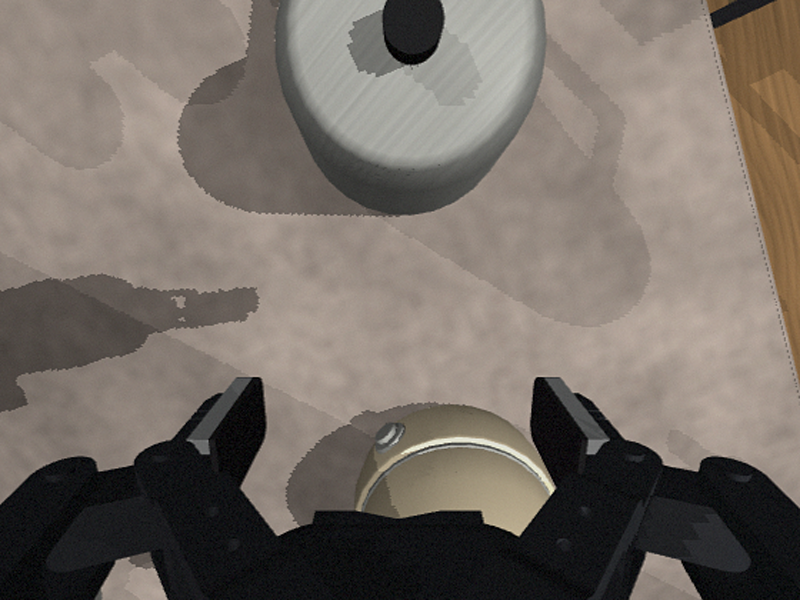

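```bash
cat > h.py <<'E'
from rig import r, grab_frame, camera_params
import cv2, numpy as np
from scipy.spatial.transform import Rotation as Ro
np.set_printoptions(precision=2,suppress=True,linewidth=150)
def K(p):
    f=210/np.tan(np.radians(p['vertical_fov']/2)); return f
def pose(name,s=None):
    p=camera_params(name)
    if name!='wrist': return p,np.array(p['pose'])
    T=np.eye(4); T[:3,:3]=Ro.from_euler('xyz',s['tcp_rot']).as_matrix(); T[:3,3]=s['eef_pos']
    return p,T@np.array(p['tool_from_camera'])
def ray(name,u,v,z,s=None):
    p,T=pose(name,s); f=K(p)
    d=T[:3,:3]@np.array([(u-p['cx'])/f,(v-p['cy'])/f,1]); o=T[:3,3]
    return (o+d*(z-o[2])/d[2])
def proj(name,P,s=None):
    p,T=pose(name,s); c=T[:3,:3].T@(np.asarray(P)-T[:3,3]); f=K(p)
    return np.array([p['cx']+f*c[0]/c[2],p['cy']+f*c[1]/c[2]])
def save(name,fn,crop=None,k=None):
    s=r.sense(); im=grab_frame(name); cv2.imwrite(fn.replace('.png','_raw.png'),im[:,:,::-1])
    return s,im
def crop(raw,fn,x0,y0,x1,y1):
    im=cv2.imread(raw)[y0:y1,x0:x1]; k=min(800/(x1-x0),600/(y1-y0))
    im=cv2.resize(im,None,fx=k,fy=k,interpolation=cv2.INTER_CUBIC)
    for u in range((x0//20+1)*20,x1,20):
        cv2.line(im,(int((u-x0)*k),0),(int((u-x0)*k),6),(0,0,255),1); cv2.putText(im,str(u),(int((u-x0)*k)+2,14),0,.4,(0,0,255),1)
    for v in range((y0//20+1)*20,y1,20):
        cv2.line(im,(0,int((v-y0)*k)),(6,int((v-y0)*k)),(0,0,255),1); cv2.putText(im,str(v),(0,int((v-y0)*k)-2),0,.4,(0,0,255),1)
    cv2.imwrite(fn,im); return k
E
python3 - <<'E'
from h import *
save('top','pics/t1.png'); save('side','pics/s1.png')
crop('pics/t1_raw.png','pics/t1a.png',140,140,340,290)
crop('pics/t1_raw.png','pics/t1b.png',300,150,460,270)
S=.7
for n,u,v,z in [('hook flange',228,325,0),('gate',285,323,30),('cup',357,325,40),('handleend',400,302,36),('nest',357,393,54),('tray',358,258,15),('board',557,338,24),('eye',488,352,12),('mill',463,410,110),('egg',452,230,72),('salt',238,250,75),('honey',230,387,66)]:
    print(n,ray('top',u*S,v*S,z))
E
```

```text
hook flange [546.46 312.46   0.  ]
gate [546.1  211.83  30.  ]
cup [540.43  97.09  40.  ]
handleend [575.58  29.88  36.  ]
nest [437.09  96.25  54.  ]
tray [650.64  97.39  15.  ]
board [ 515.95 -214.54   24.  ]
eye [ 495.96 -107.9    12.  ]
mill [414.94 -57.52 110.  ]
egg [680.34 -51.59  72.  ]
salt [655.32 274.2   75.  ]
honey [449.21 285.15  66.  ]
```

View pics/t1a.png

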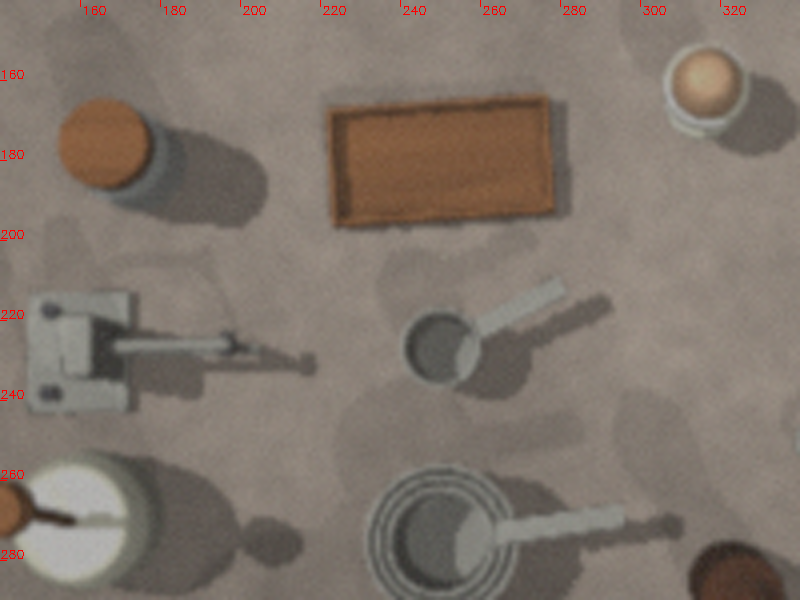

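View pics/t1b.png

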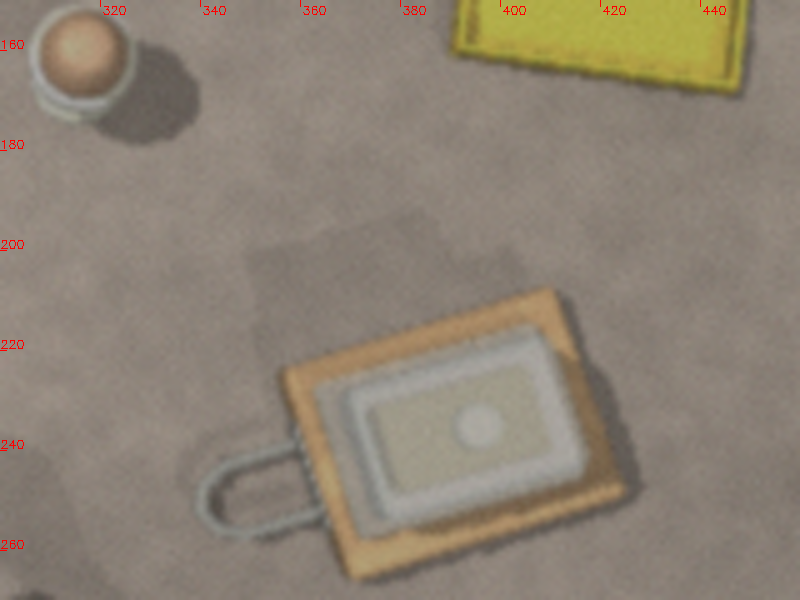

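Run:
```python
from h import *
A=lambda x,y,z: ray('top',140+x/4,140+y/4,z)
B=lambda x,y,z: ray('top',300+x/5,150+y/5,z)
t=[A(*q,15) for q in [(330,108),(548,96),(556,212),(334,228)]]
print('tray',np.mean(t,0),[np.linalg.norm(t[i]-t[(i+1)%4]) for i in range(4)], (t[1]-t[0]))
b=[B(*q,24) for q in [(285,370),(552,290),(628,490),(352,580)]]
print('board',np.mean(b,0),[np.linalg.norm(b[i]-b[(i+1)%4]) for i in range(4)])
d=(b[0]-b[1]+b[3]-b[2]); print('board dir',np.degrees(np.arctan2(d[1],d[0])))
c=np.mean(b,0); d/=np.linalg.norm(d); print('eye pred',c+118*d,'eye meas',B(203,495,12))
c=A(440,347,40); h=A(562,287,38); print('cup',c,h,np.linalg.norm((h-c)[:2]),np.degrees(np.arctan2(*(h-c)[1::-1])), 'rad',A(403,347,40)-A(478,347,40))
f=[A(*q,4) for q in [(30,292),(130,292),(132,410),(30,412)]]
print('flange',np.array(f))
print('post/bar',A(115,346,58),A(235,343,55),A(262,348,7),A(262,348,0))
print('post top',[A(x,y,66) for x,y in [(62,315),(92,315),(62,377),(92,377)]])
```

```text
tray [651.62  97.71  15.  ] [np.float64(127.14429931593192), np.float64(68.27545982118967), np.float64(128.42525049311996), np.float64(70.64233313320457)] [   4.52 -127.06    0.  ]
board [ 516.45 -216.62   24.  ] [np.float64(125.65542137105504), np.float64(94.41994575005498), np.float64(129.2736623518412), np.float64(97.27259899458082)]
board dir 106.37181306409417
eye pred [ 483.19 -103.41   24.  ] eye meas [ 490.14 -105.45   12.  ]
cup [542.09  96.86  40.  ] [574.57  28.73  38.  ] 75.47318413984623 -64.51713778972224 rad [ 0.69 41.68  0.  ]
flange [[580.57 340.32   4.  ]
 [579.55 281.51   4.  ]
 [510.97 279.15   4.  ]
 [510.74 338.58   4.  ]]
post/bar [544.4  272.76  58.  ] [545.16 207.64  55.  ] [545.39 203.26   7.  ] [545.85 204.78   0.  ]
post top [array([561.15, 299.51,  66.  ]), array([560.87, 283.12,  66.  ]), array([527.56, 298.75,  66.  ]), array([527.3 , 282.43,  66.  ])]
```

```bash
cat >> h.py <<'E'
def plan(pos,jaw,s=None):
    """pos world mm, jaw = world angle (deg) of tool y; tool x down"""
    s=s or r.sense(); R0=Ro.from_euler('xyz',s['tcp_rot']).as_matrix()
    a=np.radians(jaw); y=np.array([np.cos(a),np.sin(a),0]); x=np.array([0,0,-1.]); z=np.cross(x,y)
    R1=np.stack([x,y,z],1)
    rv=Ro.from_matrix(R0.T@R1).as_rotvec(degrees=True); sh=R0.T@(np.asarray(pos,float)-s['eef_pos'])
    return sh,rv
def st():
    s=r.sense(); R0=Ro.from_euler('xyz',s['tcp_rot']).as_matrix()
    print('t %.2f'%s['clock'],'tcp',s['eef_pos'],'toolY ang %.2f'%np.degrees(np.arctan2(R0[1,1],R0[0,1])),'x',R0[:,0],'F',s['contact_force'],'op %.3f'%s['opening'],'q',s['qpos'])
E
python3 - <<'E'
from h import *
st()
print(Ro.from_euler('xyz',r.sense()['tcp_rot']).as_matrix())
for j in (25.5,-154.5): print(plan([542,97,150],j))
print(ray('top',75*.7,368*.7,150))
E
```

```text
t 0.25 tcp [264.88 565.85 230.93] toolY ang 64.92 x [-0. -0. -1.] F [ 0.68 -0.37  0.34] op 1.003 q [ 1.13  0.35  1.63 -0.    1.16 -0.  ]
[[-0.    0.42  0.91]
 [-0.    0.91 -0.42]
 [-1.   -0.    0.  ]]
(array([  81.15, -307.09,  449.75]), array([39.42,  0.01,  0.04]))
(array([  81.15, -307.09,  449.75]), array([-140.58,   -0.05,    0.02]))
[481.34 469.83 150.  ]
```

Emit:
drive_tool(rows=[0, -56, 26, 8, 0, 0, 75, 0, -113, 53, 16, 0, 0, 75, 0, -169, 79, 24, 0, 0, 75, 0, -226, 106, 32, 0, 0, 75, 0, -240, 163, 39.4, 0, 0, 75, 0, -253, 220, 39.4, 0, 0, 75, 5, -267, 278, 39.4, 0, 0, 75, 15, -280, 335, 39.4, 0, 0, 75, 30, -294, 393, 39.4, 0, 0, 75, 45, -307, 450, 39.4, 0, 0, 75], newtons=30)

```text
clock: 1.5
eef_pos: [543.8, 95.4, 185.8]
tcp_rot: [0.269, 1.57, -0.857]
contact_force: [0.4, 1.0, 0.3]
opening: 0.747
```

Run:
```python
from h import *
s,im=save('wrist','pics/w1.png'); st()
crop('pics/w1_raw.png','pics/w1.png',0,0,560,420)
```

```text
t 1.55 tcp [548.25  91.81 184.13] toolY ang 25.46 x [ 0. -0. -1.] F [ 4.06 -3.15 -0.65] op 0.752 q [ 0.17  0.3   1.83 -0.    1.01 -0.28]
```

View pics/w1.png

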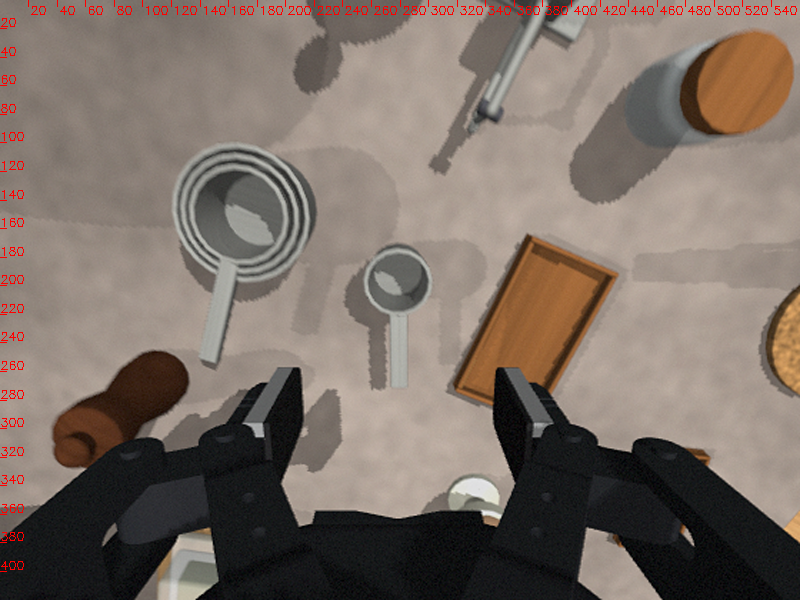

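Run:
```python
from h import *
s,im=save('wrist','pics/w2.png'); st()
crop('pics/w2_raw.png','pics/w2.png',200,150,400,300)
import pickle; pickle.dump(s,open('s.pkl','wb'))
```

```text
t 1.60 tcp [545.41  93.71 184.53] toolY ang 25.33 x [-0. -0. -1.] F [-0.31  0.79  0.17] op 0.749 q [ 0.17  0.29  1.83 -0.    1.02 -0.27]
```

View pics/w2.png

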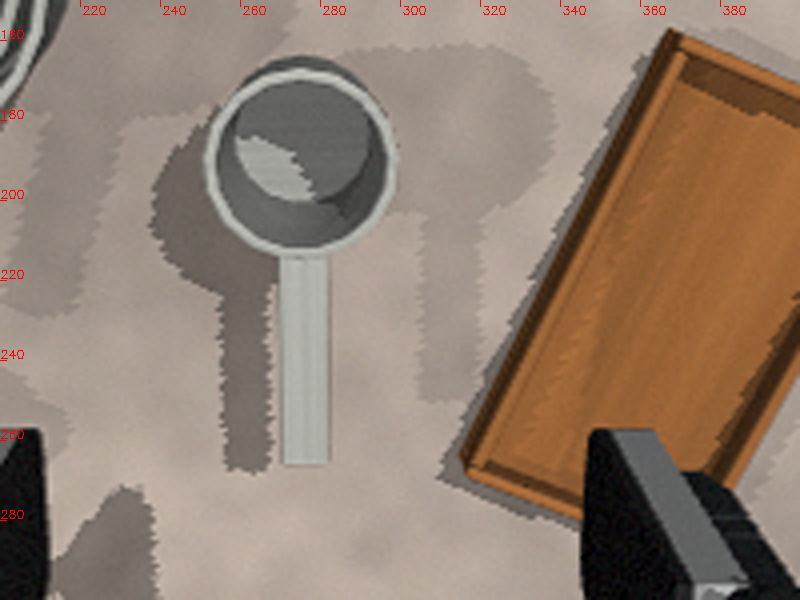

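Run:
```python
from h import *
import pickle; s=pickle.load(open('s.pkl','rb')); print(s['eef_pos'],s['clock'])
c=ray('wrist',275.3,190.3,40,s); h=ray('wrist',276.5,266,38.5,s)
print('cup',c,'hend',h,np.linalg.norm((h-c)[:2]),np.degrees(np.arctan2(*(h-c)[1::-1])))
print('diam',np.linalg.norm(ray('wrist',251.2,190,40,s)-ray('wrist',299.5,190,40,s)))
print('tray corners',ray('wrist',315.5,264.5,15,s),ray('wrist',368,157.5,15,s))
j=25.5
for z in (100,60,22): print(plan([c[0],c[1],z],j))
```

```text
[548.25  91.81 184.13] 1.55
cup [541.71  97.76  40.  ] hend [575.9   28.26  38.5 ] 77.45521109904941 -63.80463019555774
diam 44.646785778653516
tray corners [617.91  37.57  15.  ] [611.6  161.25  15.  ]
(array([84.52, -1.54, -5.36]), array([-0.17,  0.08,  0.05]))
(array([124.52,  -1.51,  -5.42]), array([-0.17,  0.08,  0.05]))
(array([162.52,  -1.48,  -5.48]), array([-0.17,  0.08,  0.05]))
```

Emit:
drive_tool(rows=[30, -1.5, -5.5, 0, 0, 0, 75, 70, -1.5, -5.5, 0, 0, 0, 75, 110, -1.5, -5.5, 0, 0, 0, 75, 140, -1.5, -5.5, 0, 0, 0, 75, 158, -1.5, -5.5, 0, 0, 0, 75, 168, -1.5, -5.5, 0, 0, 0, 75, 170, -1.5, -5.5, 0, 0, 0, 75, 170, -1.5, -5.5, 0, 0, 0, 40, 170, -1.5, -5.5, 0, 0, 0, 40, 170, -1.5, -5.5, 0, 0, 0, 40], newtons=30)

```text
clock: 2.85
eef_pos: [542.3, 97.9, 15.6]
tcp_rot: [0.35, 1.569, -0.779]
contact_force: [-2.1, -0.4, 6.4]
opening: 0.526
```

Run:
```python
from h import *
st()
save('wrist','pics/w3.png'); crop('pics/w3_raw.png','pics/w3.png',100,50,560,395)
```

```text
t 2.85 tcp [542.33  97.88  15.61] toolY ang 25.32 x [ 0. -0. -1.] F [-2.07 -0.38  6.41] op 0.526 q [ 0.18  0.54  1.94 -0.    0.67 -0.26]
```

View pics/w3.png

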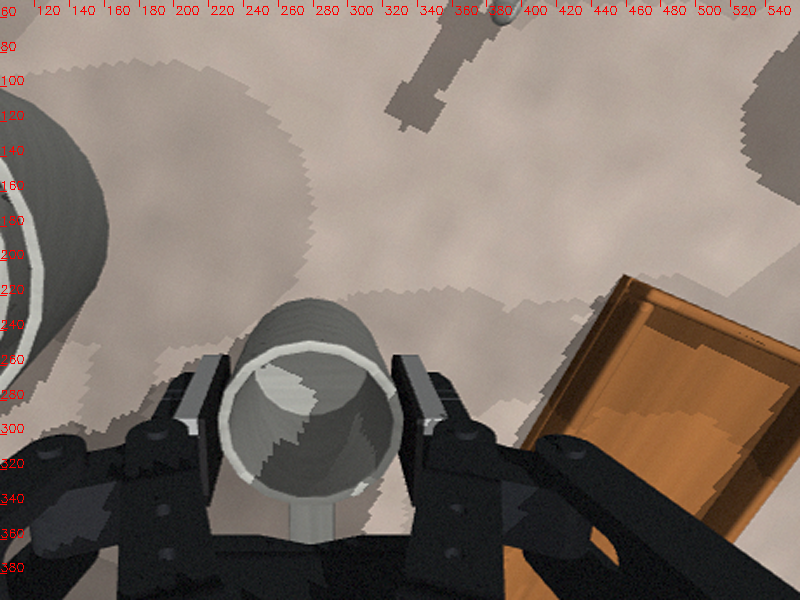

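Run:
```python
from h import *
for z in (65,22,19): print(plan([650.5,99.5,z],92))
```

```text
(array([-49.25,  98.53,  44.9 ]), array([-66.68,   0.11,   0.03]))
(array([-6.25, 98.51, 44.83]), array([-66.68,   0.11,   0.03]))
(array([-3.25, 98.51, 44.82]), array([-66.68,   0.11,   0.03]))
```

Emit:
drive_tool(rows=[-20, 0, 0, 0, 0, 0, 40, -45, 0, 0, -5, 0, 0, 40, -50, 15, 7, -14, 0, 0, 40, -50, 35, 16, -23, 0, 0, 40, -50, 55, 25, -32, 0, 0, 40, -50, 75, 34, -41, 0, 0, 40, -50, 90, 41, -50, 0, 0, 40, -50, 97, 44, -59, 0, 0, 40, -50, 98.5, 45, -66.7, 0, 0, 40, -50, 98.5, 45, -66.7, 0, 0, 40])

```text
clock: 4.15
eef_pos: [650.8, 99.3, 66.1]
tcp_rot: [-0.647, 1.569, -0.613]
contact_force: [-0.0, 0.1, -0.9]
opening: 0.523
```

Run:
```python
from h import *
st()
s,_=save('wrist','pics/w4.png'); crop('pics/w4_raw.png','pics/w4.png',0,0,560,420)
print(plan([650.5,99.5,19.3],92,s))
```

```text
t 4.15 tcp [650.77  99.32  66.07] toolY ang 91.96 x [ 0. -0. -1.] F [-0.01  0.12 -0.92] op 0.523 q [ 0.15  0.58  1.68 -0.    0.88 -1.45]
(array([46.77,  0.25, -0.35]), array([-0.04,  0.1 ,  0.08]))
```

View pics/w4.png

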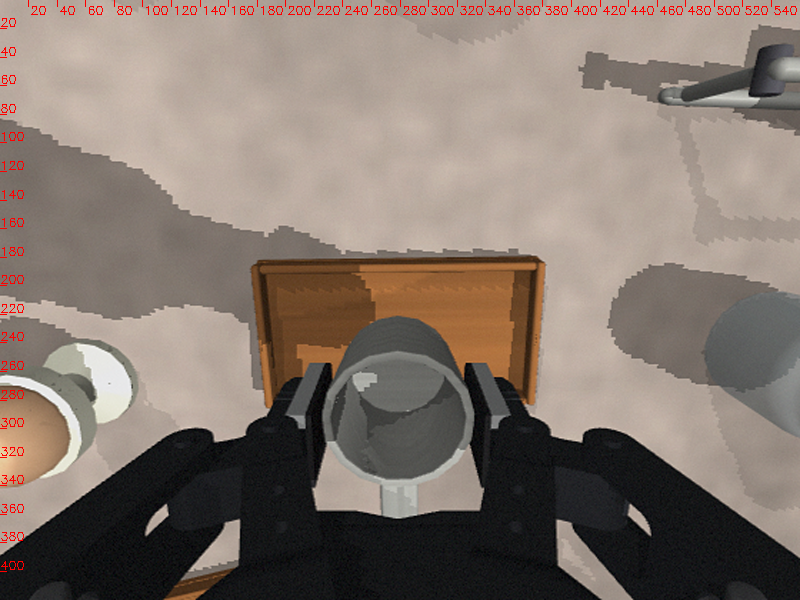

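Run:
```python
from h import *
s=r.sense(); k=560/800
a=ray('wrist',253*k,264*k,15,s); b=ray('wrist',544*k,258*k,15,s); print(a,b,(a+b)/2, np.linalg.norm(a-b))
```

```text
[619.59  34.6   15.  ] [612.82 160.44  15.  ] [616.21  97.52  15.  ] 126.01903486714914
```

Emit:
drive_tool(rows=[15, 0, 0, 0, 0, 0, 40, 30, 0, 0, 0, 0, 0, 40, 40, 0, 0, 0, 0, 0, 40, 45, 0, 0, 0, 0, 0, 40, 47.5, 0, 0, 0, 0, 0, 40, 47.5, 0, 0, 0, 0, 0, 40])

```text
clock: 4.95
eef_pos: [650.2, 99.2, 19.7]
tcp_rot: [-1.221, 1.569, -1.189]
contact_force: [-6.4, -0.1, 12.8]
opening: 0.525
```

Run:
```python
from h import *
st()
```

```text
t 4.95 tcp [650.21  99.2   19.7 ] toolY ang 91.84 x [ 0. -0. -1.] F [-6.43 -0.07 12.84] op 0.525 q [ 0.15  0.65  1.69 -0.    0.8  -1.45]
```

Emit:
drive_tool(rows=[-0.5, 0, 0, 0, 0, 0, 60, -0.5, 0, 0, 0, 0, 0, 70, -0.5, 0, 0, 0, 0, 0, 80, -10, 0, 0, 0, 0, 0, 80, -35, 0, 0, 0, 0, 0, 80, -80, 0, 0, 0, 0, 0, 80, -130, 0, 0, 0, 0, 0, 80])

```text
clock: 5.82
eef_pos: [649.7, 99.4, 151.0]
tcp_rot: [-1.812, 1.569, -1.78]
contact_force: [0.8, 0.4, 0.6]
opening: 0.804
```

Run:
```python
from h import *
st()
s,_=save('wrist','pics/w5.png'); crop('pics/w5_raw.png','pics/w5.png',0,0,560,420)
import pickle; pickle.dump(s,open('s.pkl','wb'))
```

```text
t 5.83 tcp [649.69  99.39 150.99] toolY ang 91.84 x [-0. -0. -1.] F [0.83 0.41 0.57] op 0.804 q [ 0.15  0.48  1.63 -0.    1.03 -1.45]
```

View pics/w5.png

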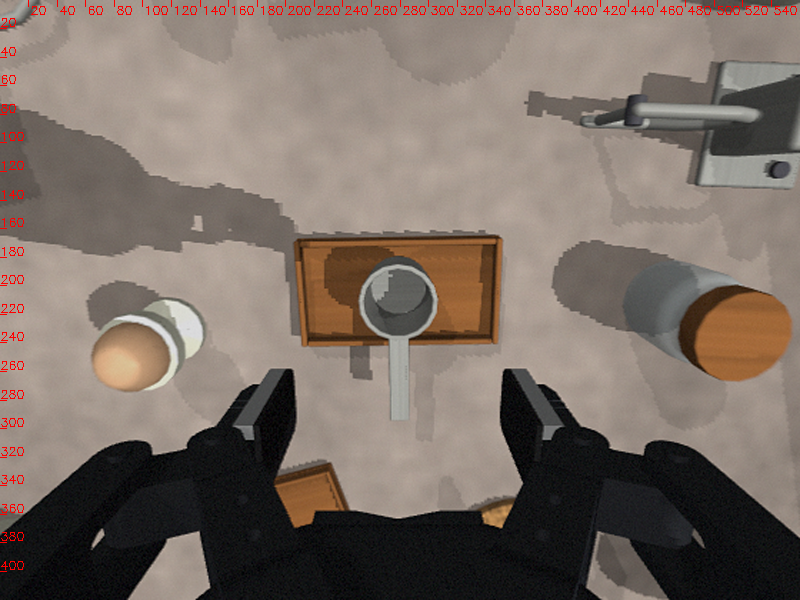

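Run:
```python
from h import *
import pickle; s=pickle.load(open('s.pkl','rb')); k=.7
for n,u,v,z in [('cuprim',398,302,44),('pivot L',628,110,54),('pivot R',645,110,54),('bar',750,115,57),('bartip',588,122,7),('bartip',588,122,4),('fl1',720,63,4),('fl2',697,186,4)]:
    print(n,ray('wrist',u*k,v*k,z,s))
print(plan([520,-380,230],0), plan([520,-380,230],180))
```

```text
cuprim [649.59  98.56  44.  ]
pivot L [545.27 207.98  54.  ]
pivot R [545.  216.3  54. ]
bar [546.04 266.08  57.  ]
bartip [545.87 207.5    7.  ]
bartip [545.51 208.66   4.  ]
fl1 [511.44 280.06   4.  ]
fl2 [580.17 281.63   4.  ]
(array([ -72.49, -475.46, -148.09]), array([91.83,  0.43, -0.4 ])) (array([ -72.49, -475.46, -148.09]), array([-88.16,   0.4 ,   0.43]))
```

Run:
```python
from h import *
print(plan([549,-335,180],16.4))
print(ray('top',713*.7,230*.7,120),ray('top',713*.7,300*.7,120))
```

```text
(array([ -22.23, -431.39, -118.13]), array([75.43,  0.47, -0.33]))
[ 661.39 -416.2   120.  ] [ 561.99 -408.32  120.  ]
```

Emit:
drive_tool(rows=[-15, -40, -11, 8, 0, 0, 65, -22, -85, -23, 16, 0, 0, 65, -22, -130, -35, 24, 0, 0, 65, -22, -178, -48, 32, 0, 0, 65, -22, -226, -61, 40, 0, 0, 65, -22, -274, -74, 48, 0, 0, 65, -22, -322, -87, 56, 0, 0, 65, -22, -370, -100, 64, 0, 0, 65, -22, -410, -112, 72, 0, 0, 65, -22, -431, -118, 75.4, 0, 0, 65])

```text
clock: 7.12
eef_pos: [548.6, -336.5, 180.2]
tcp_rot: [1.227, 1.561, -0.061]
contact_force: [0.5, 0.3, 0.5]
opening: 0.646
```

Run:
```python
from h import *
grab_frame('top')
s,_=save('wrist','pics/w6.png'); crop('pics/w6_raw.png','pics/w6.png',0,0,560,420);st()
import pickle; pickle.dump(s,open('s.pkl','wb'))
```

```text
t 7.22 tcp [ 548.72 -336.28  179.99] toolY ang 16.32 x [ 0.01 -0.   -1.  ] F [-0.21  1.18  0.72] op 0.653 q [-0.55  0.43  1.64  0.01  1.06 -0.84]
```

View pics/w6.png

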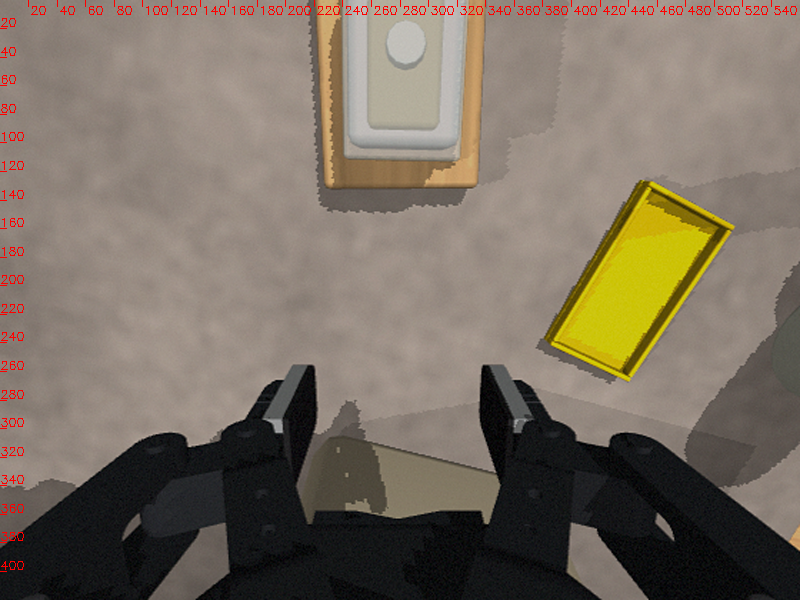

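Run:
```python
from h import *
import pickle; s=pickle.load(open('s.pkl','rb')); k=.7
a=ray('wrist',325*k,188*k,24,s); b=ray('wrist',479*k,187*k,24,s); print(a,b,np.linalg.norm(a-b),(a+b)/2,np.degrees(np.arctan2(*(b-a)[1::-1])))
print('side pts',ray('wrist',312*k,10*k,24,s),ray('wrist',486*k,10*k,24,s))
for z in (0,100,150): print('box',ray('wrist',330*k,437*k,z,s))
```

```text
[ 487.7  -292.92   24.  ] [ 582.24 -264.98   24.  ] 98.57924887165503 [ 534.97 -278.95   24.  ] 16.461965828480427
side pts [ 457.19 -198.1    24.  ] [ 553.74 -169.94   24.  ]
box [ 534.38 -484.6     0.  ]
box [ 532.12 -418.15  100.  ]
box [ 530.99 -384.93  150.  ]
```

```bash
cat >> h.py <<'E'
def plan2(P,head,z=8,back=11,tilt=12,s=None):
    s=s or r.sense(); R0=Ro.from_euler('xyz',s['tcp_rot']).as_matrix()
    h=np.radians(head); d=np.array([np.cos(h),np.sin(h),0]); t=np.radians(tilt)
    x=np.array([0,0,-1.])*np.cos(t)+d*np.sin(t); y=np.array([d[1],-d[0],0]); zz=np.cross(x,y)
    R1=np.stack([x,y,zz],1)
    pos=np.array([P[0],P[1],0])-back*d; pos[2]=z
    return R0.T@(pos-s['eef_pos']),Ro.from_matrix(R0.T@R1).as_rotvec(degrees=True)
def rows(path):
    for p in path:
        a,b=plan2(*p); print(', '.join('%g'%round(v,1) for v in [*a,*b]))
E
python3 - <<'E'
from h import *
P=(535,-279)
for z,b,t in [(120,45,6),(60,43,12),(20,41,12),(8,41,12),(8,21,12),(8,13,12)]:
    print(*plan2(P,106.4,z,b,t))
E
```

```text
[ 59.97   2.45 -14.03] [-0.06  6.19 -0.52]
[119.96   1.9  -16.22] [-0.03 12.19 -0.53]
[159.95   1.53 -18.36] [-0.03 12.19 -0.53]
[171.95   1.42 -18.4 ] [-0.03 12.19 -0.53]
[171.88   1.39 -38.4 ] [-0.03 12.19 -0.53]
[171.86   1.38 -46.4 ] [-0.03 12.19 -0.53]
```

Emit:
drive_tool(rows=[50, 2, -14, 0, 6, 0, 65, 100, 2, -16, 0, 12, -0.5, 65, 140, 1.5, -18, 0, 12, -0.5, 65, 160, 1.5, -18, 0, 12, -0.5, 65, 170, 1.5, -18, 0, 12, -0.5, 65, 172, 1.5, -18, 0, 12, -0.5, 65, 172, 1.5, -26, 0, 12, -0.5, 65, 172, 1.5, -33, 0, 12, -0.5, 65, 172, 1.5, -39, 0, 12, -0.5, 65, 172, 1.5, -44, 0, 12, -0.5, 65])

```text
clock: 8.48
eef_pos: [539.5, -293.3, 8.2]
tcp_rot: [3.138, 1.365, 1.853]
contact_force: [0.9, 1.2, 0.4]
opening: 0.651
```

Run:
```python
from h import *
s,_=save('wrist','pics/w7.png'); crop('pics/w7_raw.png','pics/w7.png',0,0,560,420);st()
save('side','pics/s7.png'); crop('pics/s7_raw.png','pics/s7.png',220,120,500,330);st()
```

```text
t 8.53 tcp [ 539.15 -292.79    8.06] toolY ang 16.38 x [-0.06  0.2  -0.98] F [-0.02  1.18  0.51] op 0.647 q [-0.57  0.68  1.68  0.17  0.95 -0.97]
t 8.57 tcp [ 539.24 -293.14    7.98] toolY ang 16.39 x [-0.06  0.2  -0.98] F [-0.18 -0.04  0.26] op 0.653 q [-0.58  0.68  1.68  0.17  0.95 -0.97]
```

View pics/w7.png

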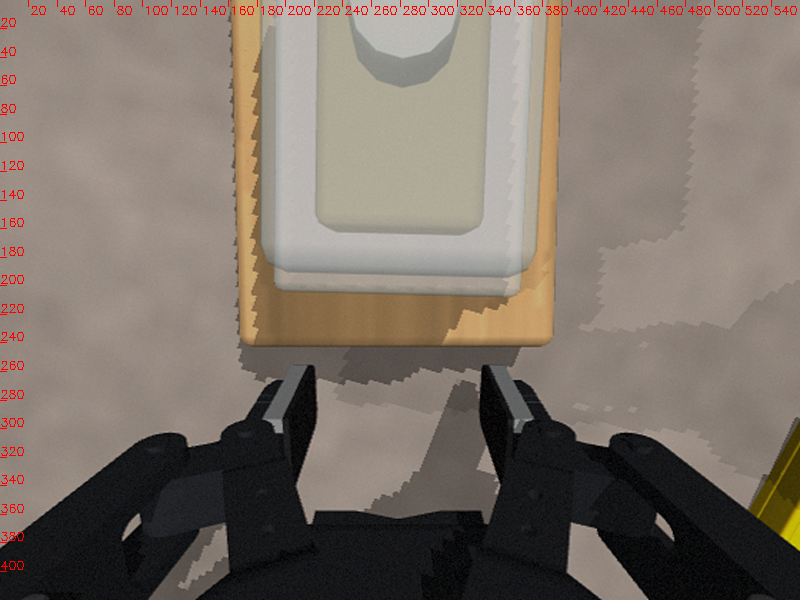

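View pics/s7.png

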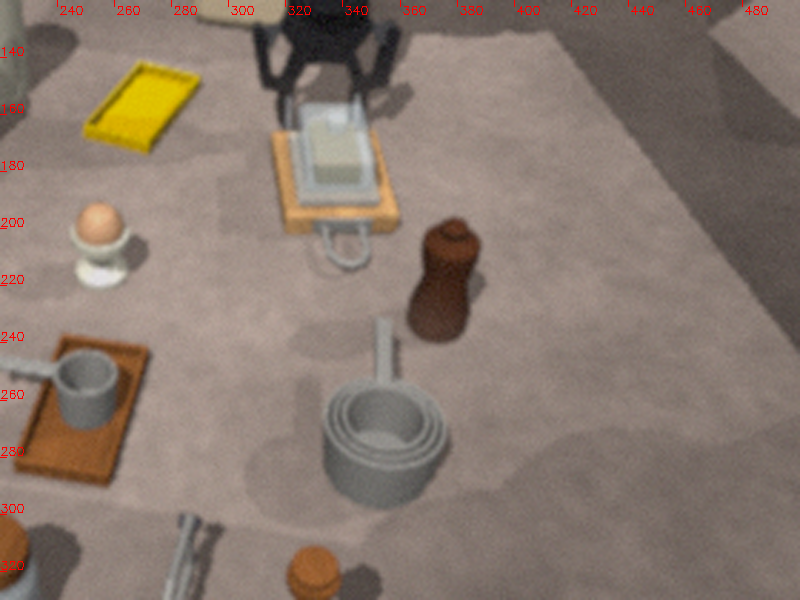

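```bash
cat > path.py <<'E'
from h import *
def path(C,h0,h1,hf,L1,L2s,L3,total,ds=1.0):
    out=[];C=np.array(C,float)
    s=0
    while s<=total:
        if s<L1: h=h0+(h1-h0)*s/L1
        elif s<L2s: h=h1
        elif s<L2s+L3: h=h1+(hf-h1)*(s-L2s)/L3
        else: h=hf
        d=np.array([np.cos(np.radians(h)),np.sin(np.radians(h))])
        out.append((C-65*d,h,C.copy())); C=C+d*ds; s+=ds
    return out
E
python3 - <<'E'
from path import *
for h1 in (78,80,82):
    p=path((516.6,-216.6),106.4,h1,90.3,130,210,80,352); print(h1,p[-1][2], p[130][2],p[210][2])
p=path((516.6,-216.6),106.4,79,90.3,130,210,80,352)
rows([(*p[i][:1],p[i][1]) for i in range(2,80,6)])
E
```

```text
78 [535.97 131.64] [511.42 -88.03] [528.05  -9.78]
80 [529.59 132.42] [509.18 -87.96] [523.07  -9.18]
82 [523.19 133.02] [506.94 -87.94] [518.07  -8.72]
1.2, -0.7, -5.7, 0.4, 0.2, 0.1
2.4, -2.2, -11.6, 1.6, 0.2, 0.3
3.7, -3.7, -17.5, 2.9, 0.2, 0.6
4.9, -5, -23.5, 4.1, 0.2, 0.9
6.2, -6.2, -29.5, 5.4, 0.2, 1.1
7.4, -7.2, -35.5, 6.6, 0.2, 1.4
8.7, -8.1, -41.5, 7.8, 0.2, 1.6
9.9, -8.9, -47.6, 9.1, 0.2, 1.9
11.2, -9.5, -53.7, 10.3, 0.2, 2.2
12.5, -10, -59.7, 11.5, 0.2, 2.4
13.8, -10.4, -65.8, 12.8, 0.2, 2.7
15, -10.6, -71.9, 14, 0.2, 2.9
16.3, -10.7, -78, 15.3, 0.2, 3.2
```

Run:
```python
from path import *
for h1 in (74,75,76,77):
    p=path((516.6,-216.6),106.4,h1,90.3,110,210,80,352); print(h1,p[-1][2], p[110][2],p[210][2])
p=path((516.6,-216.6),106.4,76,90.3,110,210,80,352)
rows([(*p[i][:1],p[i][1]) for i in range(4,64,6)])
```

```text
74 [554.21 129.03] [ 515.94 -108.06] [543.51 -11.94]
75 [550.9 129.7] [ 515.   -107.98] [540.88 -11.39]
76 [547.57 130.32] [ 514.06 -107.92] [538.25 -10.89]
77 [544.23 130.9 ] [ 513.12 -107.86] [535.61 -10.42]
1.6, -1.5, -7.7, 1.1, 0.2, 0.2
2.8, -3.6, -13.6, 2.7, 0.2, 0.6
4.1, -5.4, -19.6, 4.3, 0.2, 0.9
5.4, -7, -25.7, 5.9, 0.2, 1.2
6.6, -8.5, -31.7, 7.6, 0.2, 1.6
7.9, -9.8, -37.9, 9.2, 0.2, 1.9
9.2, -10.9, -44, 10.8, 0.2, 2.3
10.5, -11.9, -50.2, 12.4, 0.2, 2.6
11.8, -12.6, -56.4, 14.1, 0.2, 2.9
13.1, -13.2, -62.7, 15.7, 0.2, 3.3
```

Emit:
drive_tool(rows=[1.6, -1.5, -7.7, 1.1, 0, 0.2, 65, 2.8, -3.6, -13.6, 2.7, 0, 0.6, 65, 4.1, -5.4, -19.6, 4.3, 0, 0.9, 65, 5.4, -7, -25.7, 5.9, 0, 1.2, 65, 6.6, -8.5, -31.7, 7.6, 0, 1.6, 65, 7.9, -9.8, -37.9, 9.2, 0, 1.9, 65, 9.2, -10.9, -44, 10.8, 0, 2.3, 65, 10.5, -11.9, -50.2, 12.4, 0, 2.6, 65, 11.8, -12.6, -56.4, 14.1, 0, 2.9, 65, 13.1, -13.2, -62.7, 15.7, 0, 3.3, 65])

```text
clock: 9.82
eef_pos: [508.4, -235.0, 8.0]
tcp_rot: [3.139, 1.364, 1.572]
contact_force: [-0.0, -3.6, 1.1]
opening: 0.649
```

Run:
```python
from h import *
st();s,_=save('wrist','pics/w8.png'); crop('pics/w8_raw.png','pics/w8.png',0,0,560,420)
save('top','pics/t8.png'); crop('pics/t8_raw.png','pics/t8.png',300,150,460,270);st()
```

```text
t 9.82 tcp [ 508.4  -235.03    8.03] toolY ang 0.23 x [-0.    0.21 -0.98] F [-0.02 -3.56  1.14] op 0.649 q [-0.54  0.6   1.85  0.24  0.81 -0.73]
t 9.93 tcp [ 507.92 -234.34    7.96] toolY ang 0.28 x [-0.    0.21 -0.98] F [ 0.53 -1.37 -0.09] op 0.648 q [-0.54  0.6   1.85  0.24  0.82 -0.73]
```

View pics/w8.png

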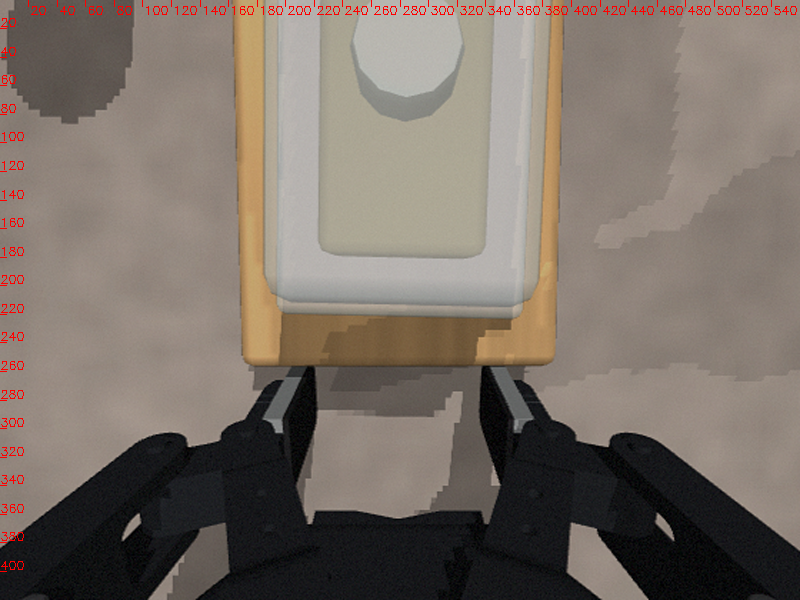

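View pics/t8.png

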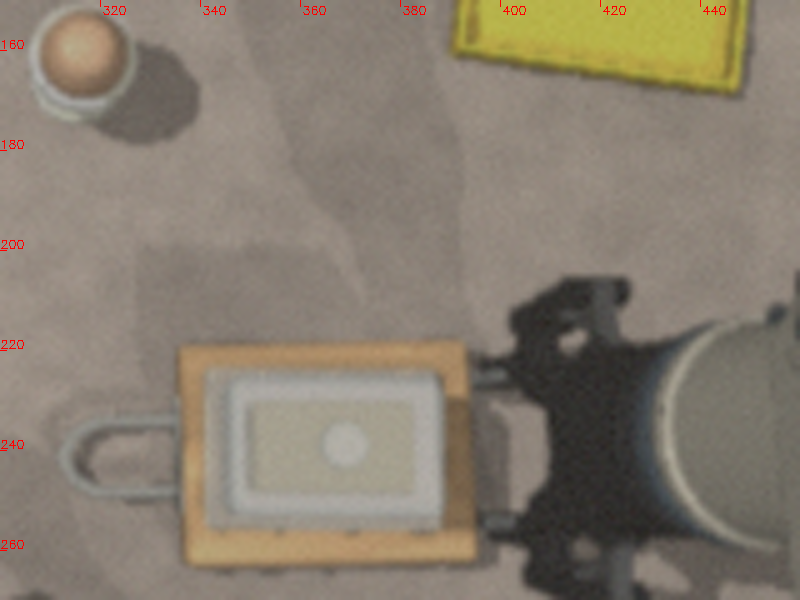

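Run:
```python
from path import *
s=r.sense(); k=.7
a=ray('wrist',243*k,364*k,24,s); b=ray('wrist',554*k,365*k,24,s); m=(a+b)/2; print(a,b,m,'edge-TCP',m-s['eef_pos'])
B=lambda x,y,z: ray('top',300+x/5,150+y/5,z)
q=[B(180,348,24),B(468,343,24),B(478,562,24),B(187,567,24)]; print(np.mean(q,0),'eye',B(62,455,12))
C=(508.5,-235+12.5+65)
for h1 in (72,74,76,78):
    p=path(C,90.2,h1,90.3,70,195,80,292); print(h1,p[-1][2],p[70][2],p[195][2])
```

```text
[ 459.96 -224.79   24.  ] [ 555.69 -224.61   24.  ] [ 507.83 -224.7    24.  ] edge-TCP [-0.09  9.64 16.04]
[ 507.32 -160.15   24.  ] eye [509.18 -42.19  12.  ]
72 [570.08 125.96] [519.13 -88.61] [557.76  30.27]
74 [563.35 127.75] [517.95 -88.38] [552.4   31.78]
76 [556.56 129.32] [516.77 -88.17] [547.01  33.12]
78 [549.72 130.7 ] [515.58 -87.99] [541.57  34.28]
```

Run:
```python
from path import *
C=(507.8,-160)
for h1 in (74,75,76,77):
    p=path(C,90.2,h1,90.4,70,150,80,294); print(h1,p[-1][2],p[230][2])
p=path(C,90.2,75.5,90.4,70,150,80,294)
rows([(p[i][0],p[i][1],8,10) for i in range(7,71,7)]); print(p[70][1])
```

```text
74 [549.82 128.99] [550.26  65.  ]
75 [547.18 129.6 ] [547.63  65.6 ]
76 [544.54 130.17] [544.99  66.17]
77 [541.9  130.69] [542.34  66.7 ]
1.3, -1.7, -6.2, 1.5, 0.1, 0.3
2.7, -3.4, -13.2, 2.9, 0.1, 0.6
4.2, -4.8, -20.1, 4.4, 0.1, 0.9
5.7, -6.1, -27.1, 5.8, 0.1, 1.2
7.2, -7.2, -34.1, 7.3, 0.1, 1.6
8.6, -8.2, -41.2, 8.7, 0.1, 1.9
10.1, -8.9, -48.3, 10.1, 0.1, 2.2
11.6, -9.4, -55.3, 11.6, 0.1, 2.5
13.1, -9.8, -62.4, 13, 0.1, 2.8
14.6, -10, -69.5, 14.5, 0.1, 3.1
75.5
```

Emit:
drive_tool(rows=[1.3, -1.7, -6.2, 1.5, 0, 0.3, 65, 2.7, -3.4, -13.2, 2.9, 0, 0.6, 65, 4.2, -4.8, -20.1, 4.4, 0, 0.9, 65, 5.7, -6.1, -27.1, 5.8, 0, 1.2, 65, 7.2, -7.2, -34.1, 7.3, 0, 1.6, 65, 8.6, -8.2, -41.2, 8.7, 0, 1.9, 65, 10.1, -8.9, -48.3, 10.1, 0, 2.2, 65, 11.6, -9.4, -55.3, 11.6, 0, 2.5, 65, 13.1, -9.8, -62.4, 13, 0, 2.8, 65, 14.6, -10, -69.5, 14.5, 0, 3.1, 65])

```text
clock: 11.18
eef_pos: [497.4, -162.9, 8.0]
tcp_rot: [3.14, 1.363, 1.314]
contact_force: [-0.9, -3.1, 0.3]
opening: 0.651
```

Run:
```python
from path import *
st()
p=path((507.8,-160),90.2,75.5,90.4,70,150,80,294)
rows([(p[i][0],p[i][1],8,10) for i in range(78,151,8)]);
```

```text
t 11.18 tcp [ 497.44 -162.87    7.96] toolY ang -14.65 x [ 0.05  0.2  -0.98] F [-0.9  -3.12  0.34] op 0.651 q [-0.45  0.54  1.98  0.33  0.68 -0.46]
1.5, 0.2, -7.4, -0.1, 0.1, -0
3.2, 0.2, -15.3, -0.1, 0.1, -0
4.8, 0.2, -23.1, -0.1, 0.1, -0
6.5, 0.2, -30.9, -0.1, 0.1, -0
8.1, 0.2, -38.7, -0.1, 0.1, -0
9.8, 0.1, -46.6, -0.1, 0.1, -0
11.4, 0.1, -54.4, -0.1, 0.1, -0
13.1, 0.1, -62.2, -0.1, 0.1, -0
14.7, 0.1, -70.1, -0.1, 0.1, -0
16.4, 0, -77.9, -0.1, 0.1, -0
```

Emit:
drive_tool(rows=[1.5, 0.2, -7.4, 0, 0, 0, 65, 3.2, 0.2, -15.3, 0, 0, 0, 65, 4.8, 0.2, -23.1, 0, 0, 0, 65, 6.5, 0.2, -30.9, 0, 0, 0, 65, 8.1, 0.2, -38.7, 0, 0, 0, 65, 9.8, 0.1, -46.6, 0, 0, 0, 65, 11.4, 0.1, -54.4, 0, 0, 0, 65, 13.1, 0.1, -62.2, 0, 0, 0, 65, 14.7, 0.1, -70.1, 0, 0, 0, 65, 16.4, 0, -75, 0, 0, 0, 65])

```text
clock: 12.42
eef_pos: [517.2, -88.2, 7.6]
tcp_rot: [3.137, 1.363, 1.311]
contact_force: [-1.8, -4.3, 4.5]
opening: 0.647
```

Run:
```python
from h import *
grab_frame('side')
st();s,_=save('wrist','pics/w9.png'); crop('pics/w9_raw.png','pics/w9.png',0,0,560,420)
save('top','pics/t9.png'); crop('pics/t9_raw.png','pics/t9.png',180,150,380,300);st()
```

```text
t 12.47 tcp [517.24 -87.8    7.52] toolY ang -14.63 x [ 0.05  0.2  -0.98] F [ 1.08 -0.31  0.26] op 0.648 q [-0.31  0.54  2.    0.35  0.65 -0.34]
t 12.57 tcp [516.93 -88.02   7.45] toolY ang -14.64 x [ 0.05  0.2  -0.98] F [ 0.23 -0.44  0.43] op 0.651 q [-0.31  0.54  2.    0.35  0.65 -0.34]
```

View pics/w9.png

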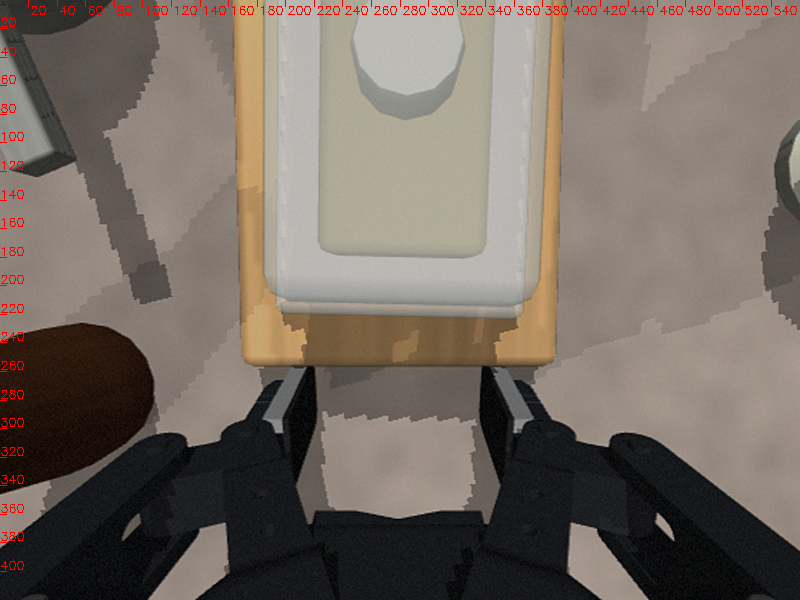

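View pics/t9.png

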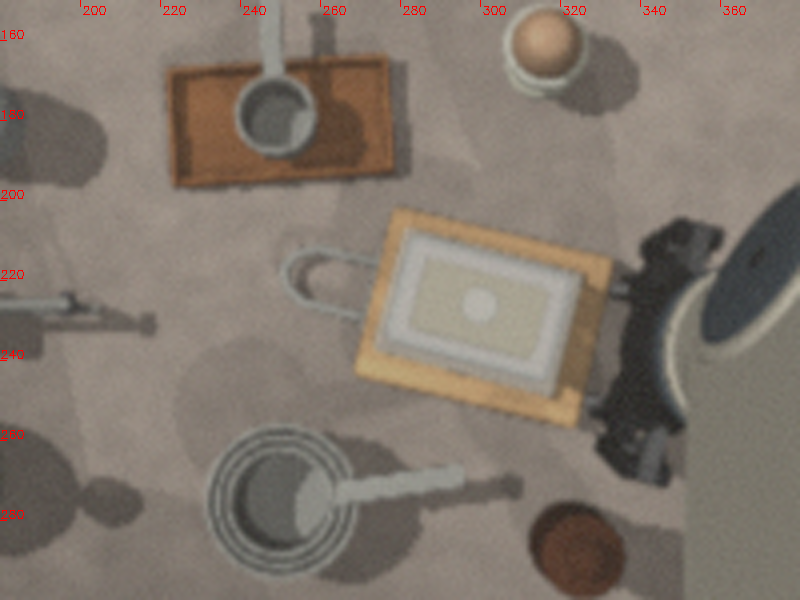

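Run:
```python
from path import *
A=lambda x,y,z: ray('top',180+x/4,150+y/4,z)
q=[A(397,210,24),A(612,260,24),A(578,427,24),A(357,373,24)]; c=np.mean(q,0); print('C top',c,'eye',A(284,272,12))
C=(535.9,-15.7)
d=np.radians(75.4); print('eye pred',C[0]+118*np.cos(d),C[1]+118*np.sin(d))
p=path(C,75.4,75.4,90.4,0,2,78,150); print(p[-1][2],p[80][2])
rows([(p[i][0],p[i][1],8,10) for i in range(8,81,8)])
```

```text
C top [535.64 -17.48  24.  ] eye [564.01  97.3   12.  ]
eye pred 565.6441842726874 98.4896821168726
[545.66 133.4 ] [546.15  63.4 ]
1.1, 1.6, -7.7, -1.2, 0.1, -0.3
2.7, 3.3, -15.6, -2.7, 0.1, -0.6
4.4, 4.9, -23.6, -4.2, 0.1, -0.9
6.1, 6.2, -31.5, -5.7, 0.1, -1.2
7.8, 7.3, -39.5, -7.2, 0.1, -1.5
9.5, 8.2, -47.6, -8.7, 0.1, -1.8
11.2, 8.8, -55.6, -10.2, 0.1, -2.2
12.9, 9.3, -63.7, -11.7, 0.1, -2.5
14.6, 9.5, -71.7, -13.2, 0.1, -2.8
16.3, 9.5, -79.8, -14.7, 0.1, -3.1
```

Emit:
drive_tool(rows=[1.1, 1.6, -7.7, -1.2, 0, -0.3, 65, 2.7, 3.3, -15.6, -2.7, 0, -0.6, 65, 4.4, 4.9, -23.6, -4.2, 0, -0.9, 65, 6.1, 6.2, -31.5, -5.7, 0, -1.2, 65, 7.8, 7.3, -39.5, -7.2, 0, -1.5, 65, 9.5, 8.2, -47.6, -8.7, 0, -1.8, 65, 11.2, 8.8, -55.6, -10.2, 0, -2.2, 65, 12.9, 9.3, -63.7, -11.7, 0, -2.5, 65, 14.6, 9.5, -71.7, -13.2, 0, -2.8, 65, 16.3, 9.5, -76, -14.7, 0, -3.1, 65])

```text
clock: 13.82
eef_pos: [546.5, -14.9, 7.5]
tcp_rot: [3.135, 1.363, 1.573]
contact_force: [0.2, -4.3, 3.7]
opening: 0.649
```

Run:
```python
from h import *
grab_frame('side')
st();s,_=save('wrist','pics/w10.png'); crop('pics/w10_raw.png','pics/w10.png',0,0,560,420)
save('top','pics/t10.png'); crop('pics/t10_raw.png','pics/t10.png',140,150,340,300);st()
```

```text
t 13.88 tcp [546.62 -14.57   7.46] toolY ang 0.57 x [-0.    0.21 -0.98] F [ 0.69 -0.54  1.74] op 0.649 q [-0.16  0.57  1.93  0.32  0.7  -0.42]
t 13.97 tcp [545.75 -14.73   7.24] toolY ang 0.42 x [-0.    0.21 -0.98] F [-1.31  0.78 -0.68] op 0.652 q [-0.16  0.57  1.94  0.32  0.7  -0.42]
```

View pics/w10.png

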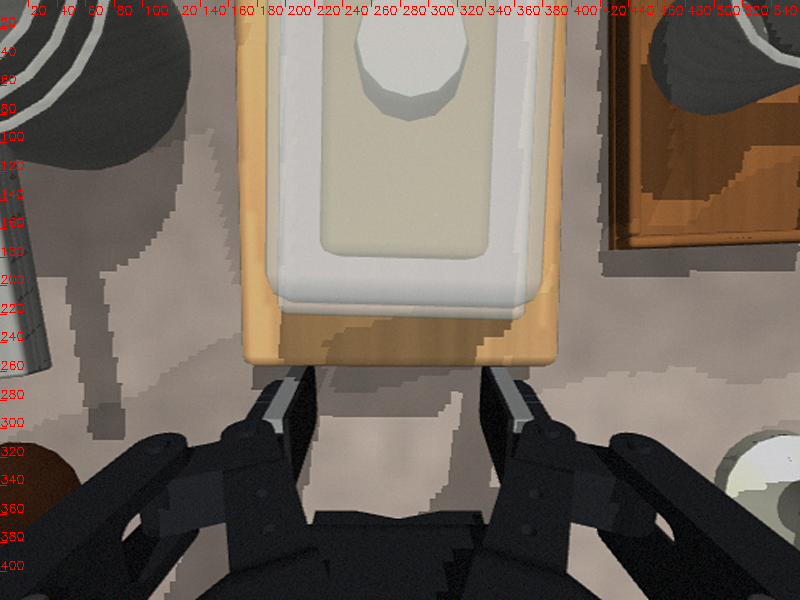

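View pics/t10.png

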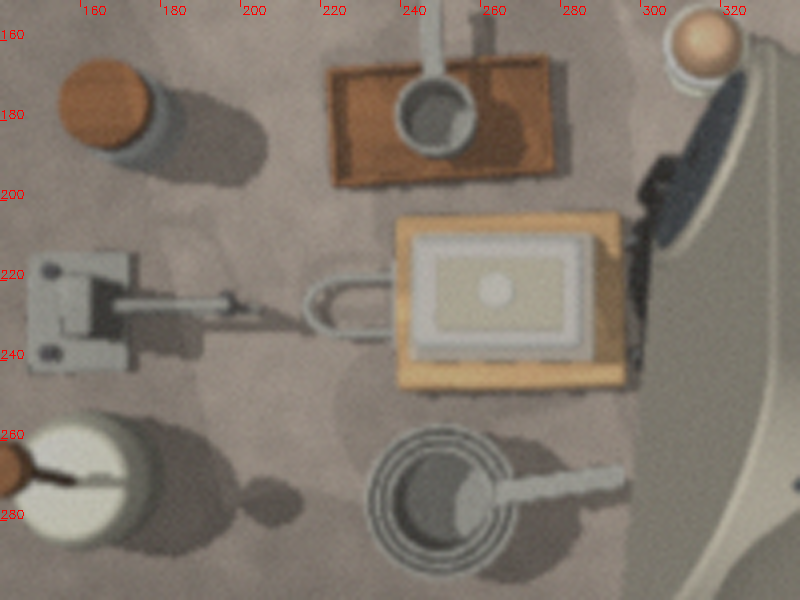

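Run:
```python
from path import *
A=lambda x,y,z: ray('top',140+x/4,150+y/4,z)
q=[A(397,216,24),A(622,212,24),A(627,384,24),A(398,388,24)]; c=np.mean(q,0); print('C top',c,'eye',A(307,307,12),A(360,307,12))
print('bar',A(120,306,57),A(225,304,57))
s=r.sense();k=.7
a=ray('wrist',243*k,364*k,24,s); b=ray('wrist',557*k,365*k,24,s); print('P',(a+b)/2,b-a)
C=np.array([545.9,-14.7+9.7+65])
d=np.array([np.cos(np.radians(90.4)),np.sin(np.radians(90.4))])
print(C,C+118*d)
for L in (6,12,18,24,30,36,42,47,52): print(L); rows([(C+d*(L-65),90.5,8,10)])
```

```text
C top [546.75  58.4   24.  ] eye [545.2  176.22  12.  ] [544.69 145.69  12.  ]
bar [544.42 270.32  57.  ] [544.56 212.65  57.  ]
P [546.09  -4.96  24.  ] [96.14  0.42  0.  ]
[545.9  60. ] [545.08 178.  ]
6
0.4, 0.7, -5.8, -0.1, 0, -0
12
1.7, 0.7, -11.6, -0.1, 0, -0
18
2.9, 0.7, -17.5, -0.1, 0, -0
24
4.2, 0.7, -23.4, -0.1, 0, -0
30
5.4, 0.7, -29.2, -0.1, 0, -0
36
6.7, 0.7, -35.1, -0.1, 0, -0
42
7.9, 0.7, -41, -0.1, 0, -0
47
8.9, 0.7, -45.9, -0.1, 0, -0
52
10, 0.7, -50.8, -0.1, 0, -0
```

Emit:
drive_tool(rows=[0.5, 0, -6, 0, 0, 0, 65, 1.7, 0, -12, 0, 0, 0, 65, 2.9, 0, -17.5, 0, 0, 0, 65, 4.2, 0, -23.4, 0, 0, 0, 65, 5.4, 0, -29.2, 0, 0, 0, 65, 6.7, 0, -35, 0, 0, 0, 65, 7.9, 0, -41, 0, 0, 0, 65, 8.9, 0, -46, 0, 0, 0, 65, 10, 0, -51, 0, 0, 0, 65])

```text
clock: 15.1
eef_pos: [545.4, 37.4, 8.0]
tcp_rot: [-3.141, 1.362, 1.578]
contact_force: [-0.0, -6.8, -2.6]
opening: 0.654
```

Run:
```python
from h import *
st();save('side','pics/s11.png');crop('pics/s11_raw.png','pics/s11.png',200,240,360,360)
save('top','pics/t11.png'); crop('pics/t11_raw.png','pics/t11.png',140,170,300,290);st()
```

```text
t 15.10 tcp [545.38  37.4    7.99] toolY ang 0.41 x [-0.    0.21 -0.98] F [-0.   -6.78 -2.57] op 0.654 q [-0.06  0.56  1.95  0.34  0.68 -0.34]
t 15.20 tcp [545.35  37.83   8.1 ] toolY ang 0.43 x [-0.    0.21 -0.98] F [-0.18 -1.16 -0.62] op 0.649 q [-0.06  0.56  1.95  0.34  0.68 -0.34]
```

View pics/s11.png

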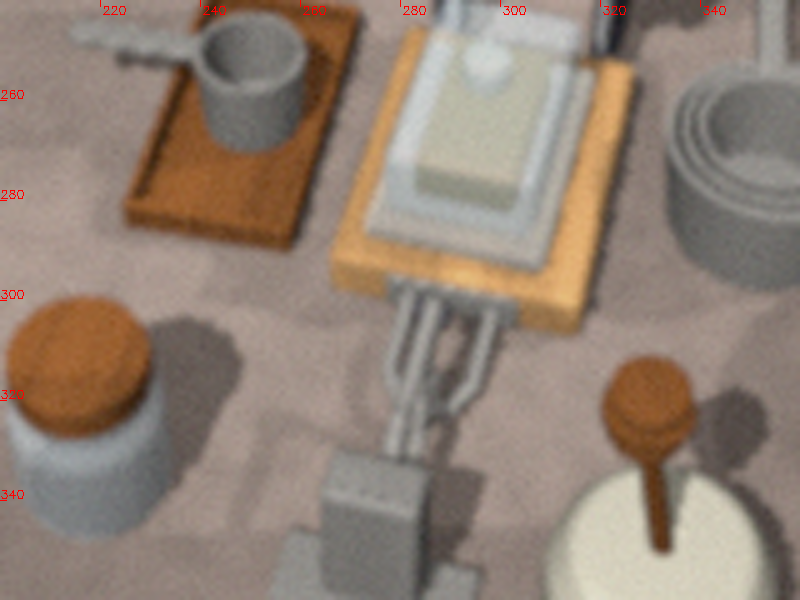

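View pics/t11.png

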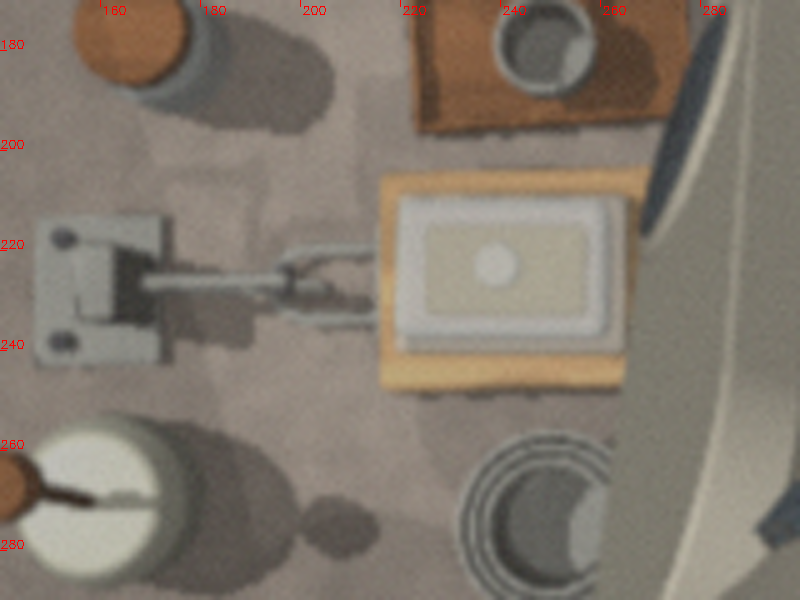

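Emit:
drive_tool(rows=[0.8, 0, -4, 0, 0, 0, 65, 1.7, 0, -8, 0, 0, 0, 65, 2.5, 0, -12, 0, 0, 0, 65, 3.4, 0, -15, 0, 0, 0, 65, 3.9, 0, -18, 0, 0, 0, 65, 4.3, 0, -20, 0, 0, 0, 65, 4.3, 0, -20.5, 0, 0, 0, 65])

```text
clock: 16.08
eef_pos: [545.2, 58.9, 8.2]
tcp_rot: [-3.141, 1.362, 1.579]
contact_force: [0.6, -3.8, -0.6]
opening: 0.65
```

Run:
```python
from h import *
st();save('side','pics/s12.png');crop('pics/s12_raw.png','pics/s12.png',200,240,360,360)
save('top','pics/t12.png'); crop('pics/t12_raw.png','pics/t12.png',140,170,300,290);st()
```

```text
t 16.07 tcp [545.19  58.95   8.17] toolY ang 0.44 x [-0.    0.21 -0.98] F [ 0.56 -3.77 -0.64] op 0.650 q [-0.03  0.56  1.95  0.34  0.67 -0.3 ]
t 16.18 tcp [545.19  58.91   8.16] toolY ang 0.43 x [-0.    0.21 -0.98] F [ 1.65 -2.45  0.03] op 0.651 q [-0.03  0.56  1.95  0.34  0.67 -0.3 ]
```

View pics/s12.png

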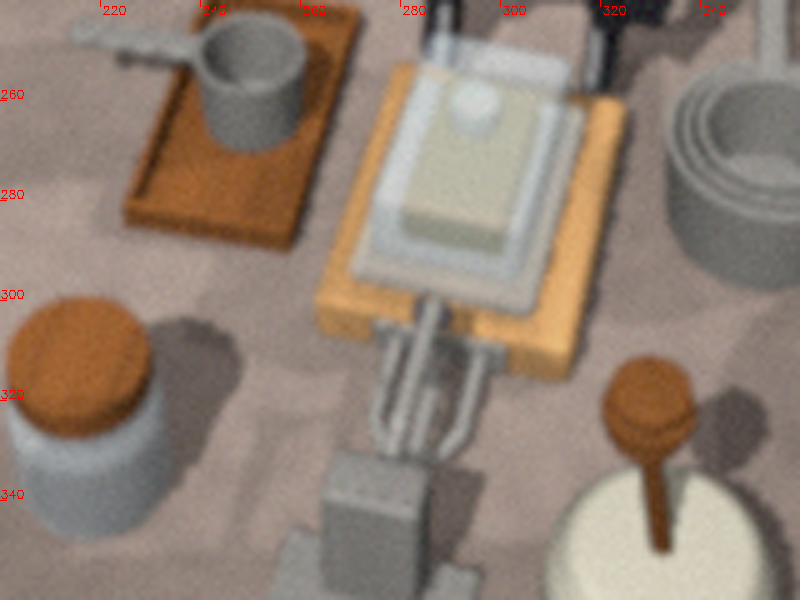

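View pics/t12.png

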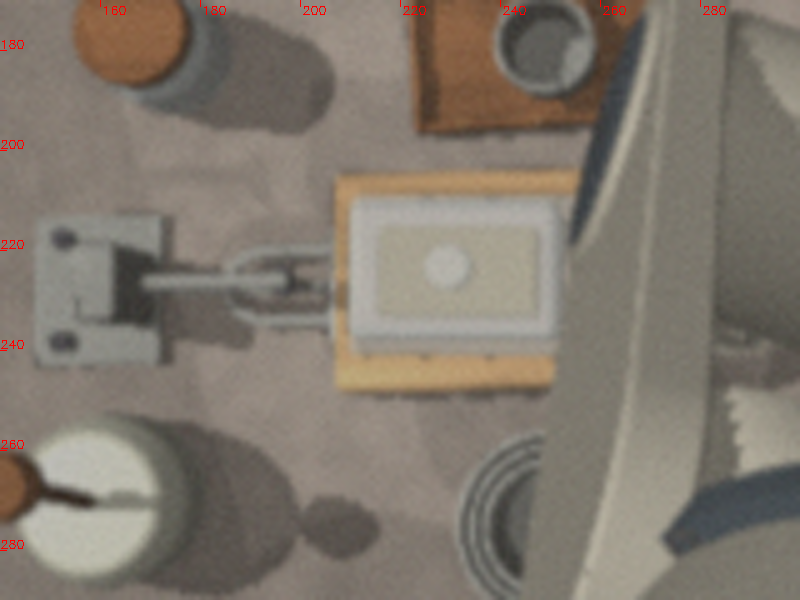

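Run:
```python
from h import *
for n,P in [('pivot',(545.5,212,51)),('tipshut',(545.5,212,6.5)),('tip.7',(545.5,240.7,17)),('tip1',(545.5,249.4,27)),('eye',(545.5,251.6,12)),('bar tip',(545.5,203,4)),('topbarfar',(545.5,270,57))]:
    print(n,(proj('side',P)-[200,240])*5,(proj('top',P)-[140,170])*5)
crop('pics/s12_raw.png','pics/s12b.png',260,290,320,335)
crop('pics/s11_raw.png','pics/s11b.png',260,290,320,335)
```

```text
pivot [433.37 310.93] [286.02 278.74]
tipshut [431.68 383.98] [308.91 285.13]
tip.7 [413.39 431.76] [241.28 284.72]
tip1 [407.7  435.96] [216.39 283.63]
eye [405.95 465.15] [220.56 285.8 ]
bar tip [437.18 368.43] [329.45 285.15]
topbarfar [393.44 435.81] [150.78 280.02]
```

View pics/s12b.png

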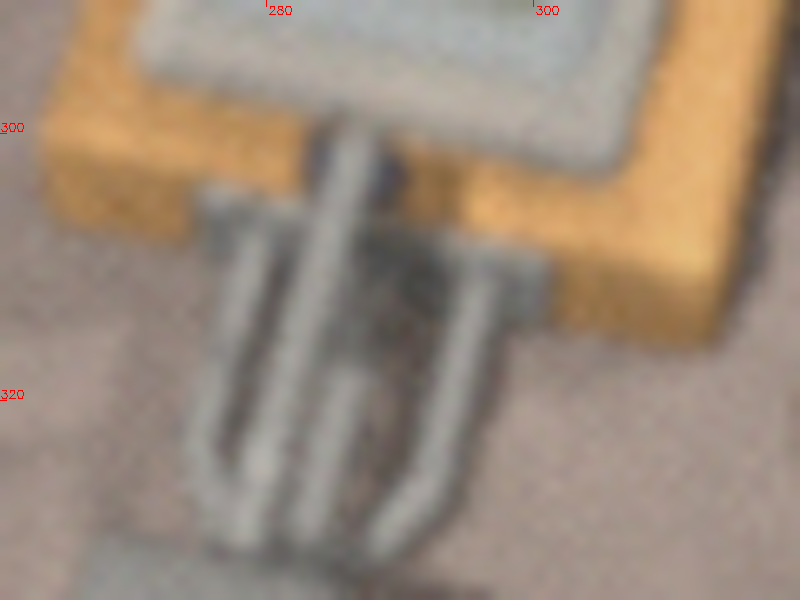

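View pics/s11b.png

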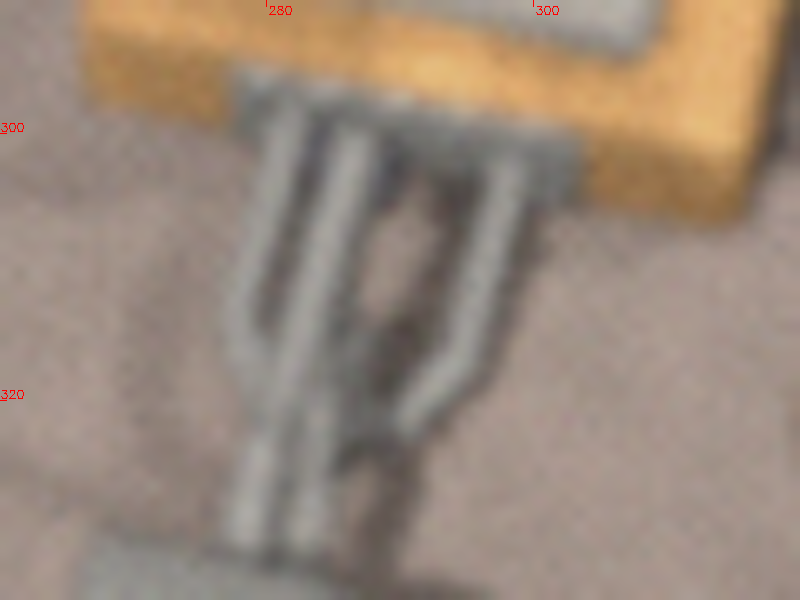

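Run:
```python
from h import *
crop('pics/t12_raw.png','pics/t12b.png',175,205,235,250)
for n,P in [('eye c',(545.5,251.6,12)),('eye out',(545.5,254.6,12)),('board fl',(595,198.6,24)),('board fr',(496,198.6,24)),('tipshut',(545.5,212,6.5)),('pivot',(545.5,212,51)),('barend',(545.5,203,7)),('tip.7',(545.5,240.7,17))]:
    print(n,(proj('top',P)-[175,205])*800/60)
```

```text
eye c [121.49 295.46]
eye out [104.2  295.75]
board fl [414.39  -3.16]
board fr [410.12 578.73]
tipshut [357.1  293.69]
pivot [296.06 276.63]
barend [408.14 292.65]
tip.7 [176.75 292.58]
```

View pics/t12b.png

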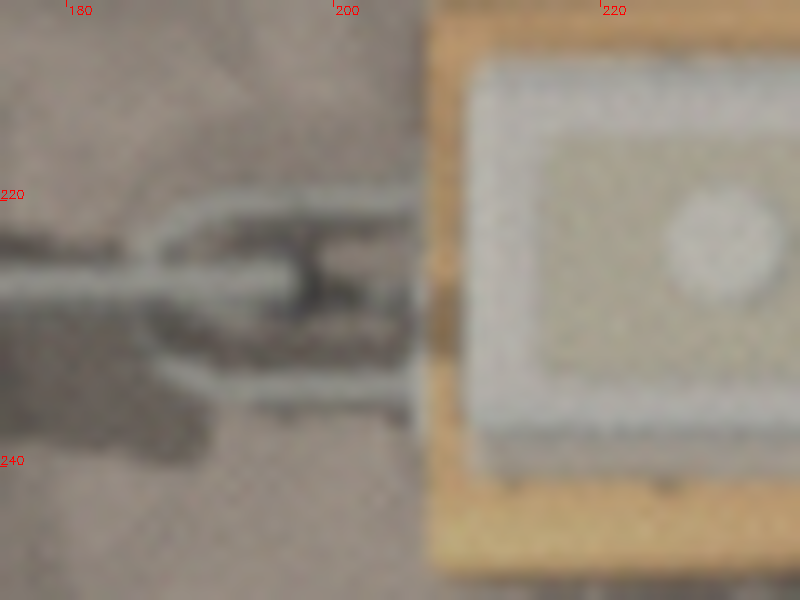

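Run:
```python
from h import *
ims=[]
for n in ('t1','t11','t12'):
    im=cv2.imread(f'pics/{n}_raw.png')[218:238,175:215]; ims.append(cv2.resize(im,None,fx=10,fy=10,interpolation=cv2.INTER_CUBIC))
a=np.vstack(ims)
ims=[]
for n in ('s1','s11','s12'):
    im=cv2.imread(f'pics/{n}_raw.png')[290:335,270:300]; ims.append(cv2.resize(im,None,fx=8.5,fy=8.5,interpolation=cv2.INTER_CUBIC))
cv2.imwrite('pics/cmpt.png',a); cv2.imwrite('pics/cmps.png',np.hstack(ims))
```

```text
(no output)
```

View pics/cmpt.png

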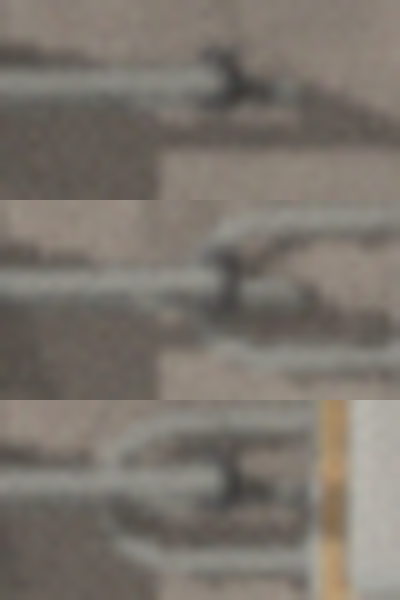

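View pics/cmps.png

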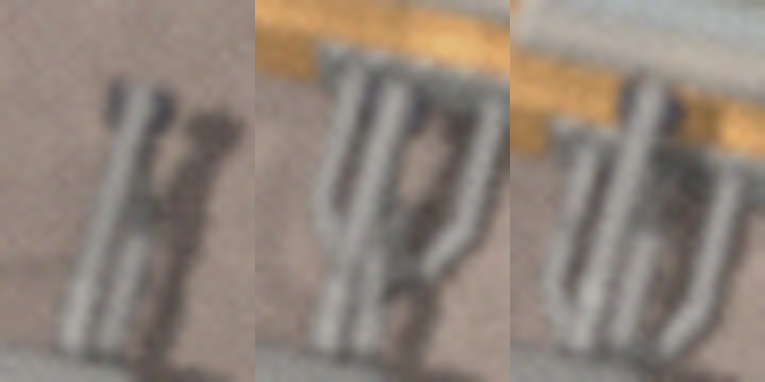

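Emit:
drive_tool(rows=[-0.6, 0, 3, 0, 0, 0, 65, -2, 0, 10, 0, 0, 0, 65, -4, 0, 20, 0, 0, 0, 65, -8, 0, 40, 0, 0, 0, 65, -12, 0, 59, 0, 0, 0, 65, -40, 0, 53, 0, 0, 0, 65, -90, 0, 42, 0, 0, 0, 65, -140, 0, 31, 0, 0, 0, 65, -180, 0, 23, 0, 0, 0, 65, -180, 0, 23, 0, 0, 0, 65])

```text
clock: 17.42
eef_pos: [547.8, -2.5, 182.8]
tcp_rot: [3.112, 1.363, 1.548]
contact_force: [-0.0, -0.0, -0.4]
opening: 0.649
```

Run:
```python
from h import *
st();s,_=save('wrist','pics/w13.png');crop('pics/w13_raw.png','pics/w13.png',0,0,560,420)
save('side','pics/s13.png');crop('pics/s13_raw.png','pics/s13.png',200,130,480,340)
save('top','pics/t13.png'); crop('pics/t13_raw.png','pics/t13.png',140,150,340,300);st()
```

```text
t 17.43 tcp [547.79  -2.48 182.82] toolY ang 0.36 x [ 0.    0.21 -0.98] F [-0.02 -0.04 -0.42] op 0.649 q [-0.14  0.3   1.85  0.24  1.03 -0.27]
t 17.57 tcp [544.95  -1.61 178.54] toolY ang 0.39 x [-0.    0.21 -0.98] F [ 0.55  0.18 -0.35] op 0.649 q [-0.14  0.31  1.85  0.24  1.03 -0.27]
```

View pics/w13.png

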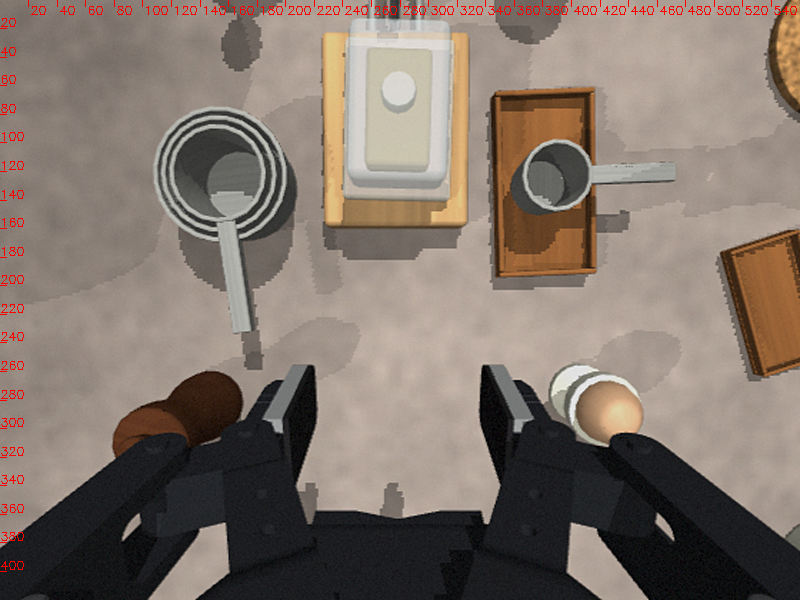

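View pics/s13.png

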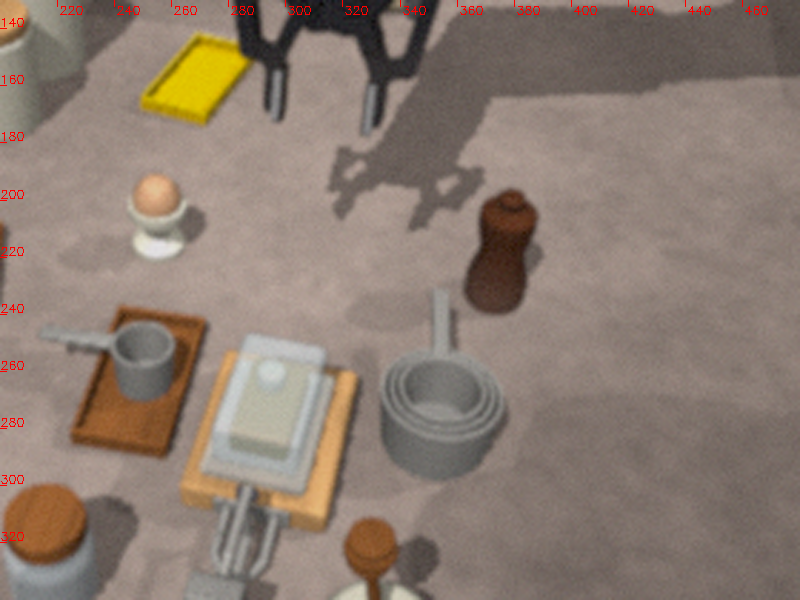

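View pics/t13.png

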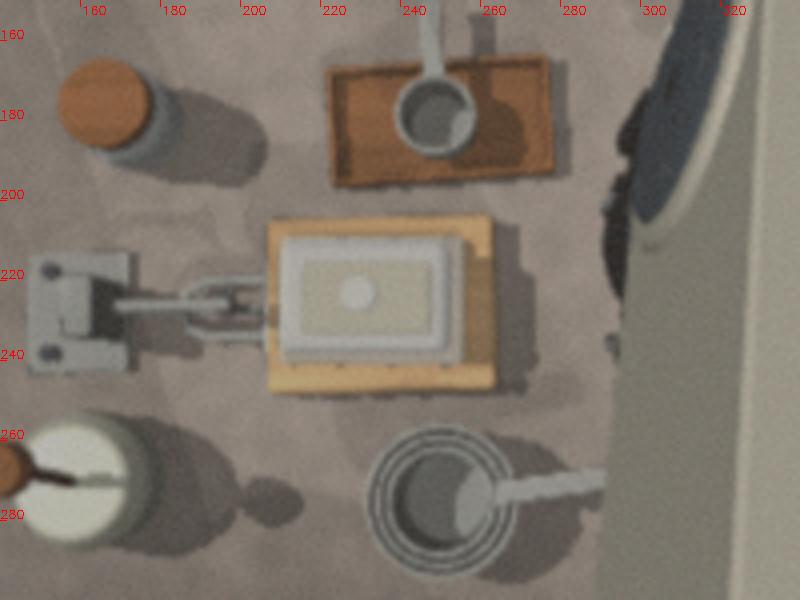

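Run:
```python
from h import *
A=lambda x,y,z: ray('top',140+x/4,150+y/4,z)
q=[A(268,220,24),A(492,215,24),A(496,388,24),A(269,392,24)]; print('C',np.mean(q,0)); st()
from rig import sign_off
print(sign_off())
```

```text
C [545.85 131.89  24.  ]
t 17.57 tcp [544.95  -1.61 178.54] toolY ang 0.39 x [-0.    0.21 -0.98] F [ 0.55  0.18 -0.35] op 0.649 q [-0.14  0.31  1.85  0.24  1.03 -0.27]
the job is handed in; nothing more can be done
None
```

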